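Clear up after a gel run

ROBOT

A 6-joint arm with a two-finger parallel gripper is mounted at the origin on a cart in front of the work surface, level with it; the furniture and walls round the work are solid. World frame = base frame: x ahead of the robot, y to its left, z up, the work surface at z = 0. Lengths are in m, angles in rad, forces in N, time in s.
With the tool pointing down it reaches from about 0.35 to 0.975 m from the base axis. Payload 7.1 kg.
Tool frame: the origin (TCP) lies at the very end of the fingers, on their centre line; the grasp point (between the pads) lies 19 mm behind it (pinch_z is the distance from the TCP to the grasp point, in m); z points along the fingers, y is the line along which they close (so a half turn about z gives the same grasp; the last joint's range is limited). The gripper opens to 88 mm and grips with 3 to 60 N. Pads are 20 mm wide; open, the fingers measure 115 mm over their backs; the gripper's body (75 mm by 178 mm) begins 61 mm behind the grasp point.
Start: joints at [-1.187, 0.423, 1.63, -0, 1.089, -0.019], TCP at [0.245, -0.575, 0.223] pointing down, gripper open.
Joint ranges: [-3, 3], [-0.9, 2.11], [0.09, 2.58], [-1.31, 4.45], [0.11, 2.69], [-2.54, 2.54]. Speed limits (rad/s): [2.39, 2.39, 3.01, 3.14, 3.14, 3.14].

INTERFACE

Orientations are given as a unit quaternion [w, x, y, z].
In Python, from rig import * gives the robot as it stands. The module is installed in compiled form; this text tells all that it offers.
- The arm moves only by the tool move_arm, never from a script. Its argument "steps" is a list of rows, each an object with "offset": the shift along the tool's x, y, z in units of 1 m (1.0 is 1 m), a list of three; "delta_rot": the turn, a rotation vector about the tool's x, y, z in units of 30 degrees (1.0 is 30 degrees), a list of three. In form: [{"offset": [dx, dy, dz], "delta_rot": [wx, wy, wz]}, ...]. A call has 1 to 10 rows; each row is the pose to reach, as a shift and turn from the pose commanded when the call began, along the tool's axes at that moment; what a row does not reach only later rows make up. A row lasts 1/12 s, in which the tool goes at most 41.7 mm and 7.16 degrees, less where a joint would pass 70% of its speed; a pose out of reach is approached as far as the arm can. A call with a number of a shift or a turn outside -1 to 1 is refused whole. A call with a gripper value outside its range is refused whole. "claw" is the gripper's target within -1 to 1 (shut at 1, half-way at 0, fully open at -1), set as the call begins (left out, the last holds). The fingers move at their own pace and stop on an object; the grip force is fixed at half the most. Time passes only in rows, so rows that repeat a pose let the fingers close. It gives the time, the measured TCP pose, the force, the opening and the grip force at its end, in the units of the state.
- sense(): the state, without advancing time (a new reading comes with each control period).
- grab_frame(name): name is "scene" or "side" or "wrist"; returns a dict with "img" (420x560x3 uint8, red, green, blue), "fx", "fy", "cx", "cy" (pixels), "k1" (the pictures are not rectified: a ray, as slopes to the right and down, at radius r is drawn at 1 + k1 r^2 times it, then the intrinsics apply), "world_to_cam" (4x4, takes a point from world to camera coordinates). Camera axes: x right, y up, looking along -z (the intrinsics and any distortion apply to the point x, -y, -z); pixel columns grow to the right and rows downward; lengths in m; the calibration is good to about 2 mm. A picture is of the moment at which its call begins. There is no depth.
- sign_off(): hands the job in; it is judged then, once.
Trained networks look in a picture, given as the dict that the camera call returned (one of the last four; its "shot" number tells which), for a name from the list of things; names that differ only in an ending like _2 or _b are one class to them, and where a whole thing is asked for, a point or a joint stands for the part that bears it (a point fixed in the world has none). Each returns a list of dicts, best first, with "score" (0 to 1); they miss things now and then, are a little off and sometimes report something else, mostly with a low value. They report only what shows in the picture. A call takes as long as a camera call.
- cut_out(query, picture): "region" (420x560 bool, what is visible of it) and "bbox" ([left, top, right, bottom] in pixels, round what is visible of it).
- pinpoint(query, picture): "position" ([column, row] in pixels: a listed point, or the origin of a listed thing).
The state is a dict: "t": time; "joint_positions": joint angles; "dq": joint speeds; "joint_efforts": joint torques, N m; "tool_pos": TCP position; "tool_rot": TCP orientation; "force": force on the tool from outside, world axes, zero at the start; "wrist_torque": the same for the moment, N m; "grip_width": opening from 0.0 (shut) to 1.0 (fully open); "finger_force": force on a finger pad.
Only numpy, scipy, OpenCV 4.12 (cv2) and the standard library are available. Lean on these libraries where they do the work, as an engineer would, in place of code of your own. Each camera call takes 0.05 s, during which the arm holds its last target. There are 200 camera calls.

TASK

Clear up after the gel run: first put every stray green plug lying on the bench into the aluminium tipping tray, then lift the tray's handle to tip all the plugs into the open yellow bin, let the tray down level again and push the bin's red lid fully shut. Also move every gel cassette from the grey stand into the white drying rack, upright and fully down, thin (blue) ones in narrow slots and thick (orange) ones in wide slots. Do not disturb the note pad or the roll of tape.

Things in the scene. Friction and masses are not known exactly. Their poses are not given: they have to be found in the camera images.
- thin_cassette_1: thin gel cassette: clear upright plate in a white frame, 70 mm wide (its x) x 8 mm thick (its y) x 75 mm tall, with a blue handle on top: a flat grip 44 x 10 mm thick from 75 to 121 mm above the underside, then a 48 x 16 mm flange up to 127 mm. Origin: centre of the underside, z up when standing. About 70 g. Starts standing in one of the stand's slots; may be absent
- thin_cassette_2: thin gel cassette: clear upright plate in a white frame, 70 mm wide (its x) x 8 mm thick (its y) x 75 mm tall, with a blue handle on top: a flat grip 44 x 10 mm thick from 75 to 121 mm above the underside, then a 48 x 16 mm flange up to 127 mm. Origin: centre of the underside, z up when standing. About 70 g. Starts standing in one of the stand's slots; may be absent
- thin_cassette_3: thin gel cassette: clear upright plate in a white frame, 70 mm wide (its x) x 8 mm thick (its y) x 75 mm tall, with a blue handle on top: a flat grip 44 x 10 mm thick from 75 to 121 mm above the underside, then a 48 x 16 mm flange up to 127 mm. Origin: centre of the underside, z up when standing. About 70 g. Starts standing in one of the stand's slots; may be absent
- thick_cassette_1: thick gel cassette: clear upright plate in a white frame, 70 mm wide (its x) x 14 mm thick (its y) x 75 mm tall, with an orange handle on top: a flat grip 44 x 10 mm thick from 75 to 121 mm above the underside, then a 48 x 16 mm flange up to 127 mm. Origin: centre of the underside, z up when standing. About 70 g. Starts standing in one of the stand's slots; may be absent
- thick_cassette_2: thick gel cassette: clear upright plate in a white frame, 70 mm wide (its x) x 14 mm thick (its y) x 75 mm tall, with an orange handle on top: a flat grip 44 x 10 mm thick from 75 to 121 mm above the underside, then a 48 x 16 mm flange up to 127 mm. Origin: centre of the underside, z up when standing. About 70 g. Starts standing in one of the stand's slots; may be absent
- tray_plug_1: chunky bright green sealing plug: flange 26 x 22 x 10 mm (x, y, z) with a 20 x 16 x 12 mm block on it, 22 mm tall in all, 15 g; origin: centre of the flange's underside. Starts in the tipping tray
- tray_plug_2: chunky bright green sealing plug: flange 26 x 22 x 10 mm (x, y, z) with a 20 x 16 x 12 mm block on it, 22 mm tall in all, 15 g; origin: centre of the flange's underside. Starts in the tipping tray
- tray_plug_3: chunky bright green sealing plug: flange 26 x 22 x 10 mm (x, y, z) with a 20 x 16 x 12 mm block on it, 22 mm tall in all, 15 g; origin: centre of the flange's underside. Starts in the tipping tray
- stray_plug_1: chunky bright green sealing plug: flange 26 x 22 x 10 mm (x, y, z) with a 20 x 16 x 12 mm block on it, 22 mm tall in all, 15 g; origin: centre of the flange's underside. Starts as a stray on the bench in front of the tipping tray; may be absent; it can be knocked about
- stray_plug_2: chunky bright green sealing plug: flange 26 x 22 x 10 mm (x, y, z) with a 20 x 16 x 12 mm block on it, 22 mm tall in all, 15 g; origin: centre of the flange's underside. Starts as a stray on the bench in front of the tipping tray; may be absent; it can be knocked about
- drain_stand: grey block stand with dark base, fixed, 106 x 218 mm, 46 mm tall; five equal slots 17.5 mm wide at 44 mm pitch along its y, slot floors 8 mm above the bench; the cassettes start here, each plate's wide side along the stand's x (a thin one may lean a little). Origin: centre of the underside. It and the rack may swap places
- drying_rack: white block rack with grey base, fixed, 106 x 211 mm, 53 mm tall; five slots at 42 mm pitch along its y, running along its x, 45 mm deep with rounded mouths (4 mm radius). First, third and fifth slots are narrow (10.5 mm, for thin cassettes), second and fourth are wide (16.5 mm, for thick cassettes). Slot centres at y = +84, +42, 0, -42, -84 mm, x = 0, slot floors 8 mm above the bench; sills 12 mm high leave 86 mm along x. Origin: centre of the underside
- tip_station: grey fixed stand of the tipping tray. Origin on the bench straight below the tray's hinge axis, which runs along its x, 135 mm up; its +y points to the bin, whose centre is 85 mm away, its -y to the tray's handle
- tray_floor (a point): centre of the upper face of the aluminium tray's floor (the tray is 69 mm wide inside along x, 104 mm long along y, side walls 24 mm high, lip towards +y open); 185 mm above the bench when level; axes x, y, z of the tray, tilting with it
- tray_handle (a point): middle of the tray's black round handle bar, 10 mm thick, 54 mm free length along the tray's x, 42 mm behind the tray's back wall; 190 mm above the bench when level. It runs on a circle of 137 mm about the hinge
- tray_hinge (a point): point on the tray's hinge axis, which runs along the station's x
- tip_tray (a joint): tilt of the tray: 0 level (resting), grows to 1.2 rad as the handle is lifted up and over towards the bin, when the plugs slide off the lip into the bin. A spring brings it back level when it is let go (about 1 N at the handle when level, 2 to 3 N when tipped)
- waste_bin: yellow waste bin, fixed, 118 mm across, rim 127 mm high, hollow (about 84 mm across inside), red lid hinged on the side away from the tray, the hinge axis 127 mm up and 68 mm from the bin's centre, along the station's x. Origin: centre of the underside
- waste_bin_lid (a joint): angle of the red lid: 0 shut, starts open at 1.65 to 1.93 rad (stop at 1.95); stiff hinge that stays where it is left (0.06 N m)
- lid_edge (a point): point on the outside of the red lid, 120 mm from the hinge, 12 mm above the plane through the hinge and the rim when shut; the lid is a 4 mm disc of 63 mm radius centred 67 mm from the hinge, with a 46 mm radius dome on it whose top is 20 mm above the hinge when shut
- note_pad: yellow note pad 51 x 51 x 9 mm, loose bystander on the bench
- label_tape: roll of label tape, 100 mm across, 25 mm high, loose bystander

How it is judged:
By the outcome, as a careful person would: the job done as asked, in the order asked, and still so for the second after the job is handed in, with the robot touching nothing.
Of thin_cassette_1, thin_cassette_2, thin_cassette_3, thick_cassette_1, thick_cassette_2 only 4 to 5 are there at a start; the rules pass over those that are not, and their reading is None.
Of stray_plug_1, stray_plug_2 only 1 to 2 are there at a start; the rules pass over those that are not, and their reading is None.
At some moment in a run one of stray_plug_1, stray_plug_2 may be knocked a few centimetres aside while the robot is not near it.
Once in a run the grip may slacken for a moment while it holds something.
It also fails if it takes over 210 s, if anything falls off the work surface, if the arm or the gripper's body presses on something with over 40 N, if the wrist force passes 120 N, or if a joint passes its speed limit or range.

## Working session

There is one attempt and no reset: what is moved stays moved. The work goes in short steps, Python scripts to look and compute and a tool call to move; the robot and the scene stay as the last step left them, time stands still between calls to the robot, and variables do not carry over. Pictures are saved under pics/ and viewed, at most 14 in all, crops included, and the job is handed in when it is done.

Besides the shell and the picture viewer there is one more tool, called after ">>>" as a command line: name --argument value ..., lists and objects as JSON in quotes. move_arm: Moves the arm, as the interface text tells. Its arguments: {"type":"object","properties":{"steps":{"type":"array","items":{"type":"object","properties":{"offset":{"type":"array","items":{"type":"number","minimum":-1,"maximum":1}},"delta_rot":{"type":"array","items":{"type":"number","minimum":-1,"maximum":1}}}}},"claw":{"type":"number"}},"required":["steps"]}

```bash
mkdir -p pics; cat > h.py <<'E'
from rig import *
import numpy as np, cv2
from scipy.optimize import least_squares
from scipy.spatial.transform import Rotation as R
def ray(p,uv):
    x=(uv[0]-p["cx"])/p["fx"]; y=(uv[1]-p["cy"])/p["fy"]
    rd=np.hypot(x,y); r=rd
    for _ in range(20): r=rd/(1+p["k1"]*r*r)
    s=r/rd if rd>0 else 1
    M=np.array(p["world_to_cam"]); d=M[:3,:3].T@np.array([x*s,-y*s,-1]); o=-M[:3,:3].T@M[:3,3]
    return o,d/np.linalg.norm(d)
def onz(p,uv,z):
    o,d=ray(p,uv); return o+d*(z-o[2])/d[2]
def tri(*a):
    A=np.zeros((3,3));b=np.zeros(3);L=[]
    for p,uv in a:
        o,d=ray(p,uv);P=np.eye(3)-np.outer(d,d);A+=P;b+=P@o;L.append((P,o))
    x=np.linalg.solve(A,b); return x,max(np.linalg.norm(P@(x-o)) for P,o in L)
def proj(p,X):
    M=np.array(p["world_to_cam"]);c=M[:3,:3]@np.array(X)+M[:3,3];x=-c[0]/c[2];y=c[1]/c[2]
    k=1+p["k1"]*(x*x+y*y);return np.array([p["cx"]+p["fx"]*x*k,p["cy"]+p["fy"]*y*k])
def save(p,n): cv2.imwrite(f"pics/{n}.png",cv2.cvtColor(p["img"],cv2.COLOR_RGB2BGR))
def q2R(q): return R.from_quat([q[1],q[2],q[3],q[0]]).as_matrix()
def rel(X,yaw=None):
    "offset in tool axes to take TCP to X"
    s=sense(); return q2R(s["tool_rot"]).T@(np.array(X)-s["tool_pos"])
E
cat > a.py <<'E'
from h import *
np.set_printoptions(precision=4,suppress=True)
s=sense();print(s)
P={n:grab_frame(n) for n in("scene","side","wrist")}
for n in P: save(P[n],n+"0")
for q in ["thin_cassette_1","thick_cassette_1","tray_plug_1","drain_stand","drying_rack","tip_station","tray_floor","tray_handle","tray_hinge","waste_bin","lid_edge","note_pad","label_tape"]:
    for n in P:
        print(q,n,[(round(d["score"],2),np.round(d["position"],1).tolist(),np.round(onz(P[n],d["position"],0),3)[:2].tolist()) for d in pinpoint(q,P[n])[:7] if d["score"]>.2])
E
python3 a.py
```

```text
{'t': 0.0, 'joint_positions': array([-1.187 ,  0.4238,  1.6307, -0.    ,  1.0886, -0.019 ]), 'dq': array([-0.0002,  0.0007,  0.0012,  0.0003,  0.0006, -0.0017]), 'joint_efforts': array([ -0.003 , -54.464 , -27.3665,   0.0643,   0.0229,  -0.0002]), 'tool_pos': array([ 0.2448, -0.5745,  0.2219]), 'tool_rot': array([-0.0007,  0.9798,  0.2   , -0.0001]), 'force': array([-0.084 ,  0.2705,  0.0933]), 'wrist_torque': array([ 0.0043,  0.056 , -0.0016]), 'finger_force': 0.0, 'grip_width': 1.0021242510665307}
thin_cassette_1 scene [(0.69, [325.9, 172.1], [0.638, -0.315]), (0.59, [303.6, 205.4], [0.604, -0.163])]
thin_cassette_1 side [(0.93, [286.5, 202.2], [0.629, -0.184]), (0.64, [300.9, 177.3], [0.627, -0.31])]
thin_cassette_1 wrist []
thick_cassette_1 scene [(0.79, [310.0, 192.6], [0.621, -0.215]), (0.73, [333.3, 168.1], [0.631, -0.344])]
thick_cassette_1 side [(0.82, [290.1, 191.7], [0.635, -0.233]), (0.59, [305.0, 170.3], [0.626, -0.348])]
thick_cassette_1 wrist []
tray_plug_1 scene [(0.63, [229.7, 216.1], [0.734, -0.002]), (0.45, [230.3, 228.8], [0.7, 0.029]), (0.45, [242.5, 203.5], [0.7
[... 986 characters left out ...]
ay_hinge scene [(0.79, [231.6, 234.7], [0.683, 0.042])]
tray_hinge side [(0.84, [255.0, 249.1], [0.644, 0.02])]
tray_hinge wrist []
waste_bin scene [(0.66, [209.0, 300.1], [0.585, 0.216]), (0.64, [369.2, 211.7], [0.451, -0.262]), (0.48, [268.6, 334.1], [0.423, 0.19])]
waste_bin side [(0.75, [244.1, 311.3], [0.591, 0.213])]
waste_bin wrist []
lid_edge scene [(0.47, [265.2, 190.7], [0.725, -0.138])]
lid_edge side []
lid_edge wrist []
note_pad scene [(0.92, [350.5, 258.9], [0.4, -0.095])]
note_pad side [(0.69, [350.9, 247.0], [0.405, -0.071])]
note_pad wrist []
label_tape scene [(0.81, [243.8, 201.9], [0.741, -0.065])]
label_tape side [(0.83, [231.9, 219.9], [0.75, -0.062])]
label_tape wrist []
```

View pics/scene0.png

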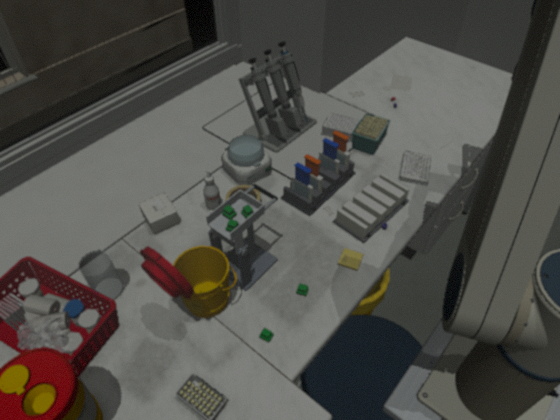

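View pics/side0.png

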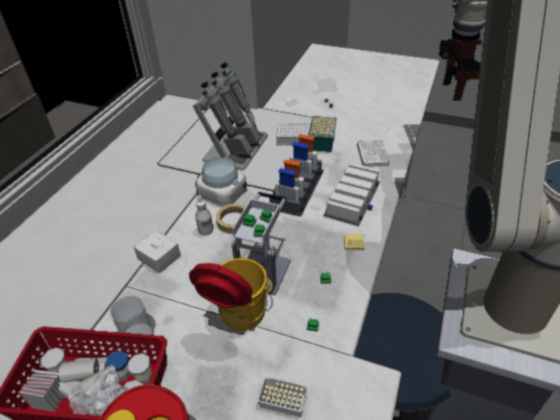

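The scene camera shows four cassettes in the stand: blue, orange, blue, orange from near (300,185) to far (340,150). The rack is at (370,208), the tray with three plugs at (236,215), the bin with its open lid at (205,280), and strays at (303,289) and (266,335). The pad is at (350,259) and the tape behind the tray. The side view agrees, with strays at (325,278) and (313,324).

```bash
cat > b.py <<'E'
from h import *
np.set_printoptions(precision=4,suppress=True)
S=grab_frame("scene");D=grab_frame("side")
def t(n,a,b):
    x,e=tri((S,a),(D,b));print(n,x,round(e*1e3,1))
t("thinA",(303.6,205.4),(286.5,202.2));t("thinB",(325.9,172.1),(300.9,177.3))
t("thickA",(310.0,192.6),(290.1,191.7));t("thickB",(333.3,168.1),(305,170.3))
t("rack",(368.8,210.5),(350.8,196.6));t("stand",(323.8,186.2),(298.9,189.8))
t("station",(233.1,273.9),(256.6,286.7));t("floor",(236.8,219.7),(256.4,226.9));t("handle",(266.6,191.8),(271.7,200.3));t("hinge",(231.6,234.7),(255,249.1));t("bin",(209,300.1),(244.1,311.3))
t("s1",(303,289),(325,278));t("s2",(266,335),(313,324));t("pad",(350.5,258.9),(350.9,247));t("tape",(243.8,201.9),(231.9,219.9))
W=grab_frame("wrist");M=np.array(W["world_to_cam"]);print(-M[:3,:3].T@M[:3,3],M[:3,:3],W["fx"])
for p in(S,D):
  for d in cut_out("stray_plug_1",p):
    if d["score"]>.3: print(d["score"],d["bbox"],onz(p,[(d["bbox"][0]+d["bbox"][2])/2,(d["bbox"][1]+d["bbox"][3])/2],.011))
E
python3 b.py
```

```text
thinA [ 0.6203 -0.1784 -0.0063] 12.1
thinB [ 0.6227 -0.2924  0.0189] 4.2
thickA [ 0.6249 -0.2156  0.0078] 7.8
thickB [ 0.6177 -0.3214  0.0222] 0.9
rack [ 0.4534 -0.2605  0.0069] 1.8
stand [ 0.629  -0.2967 -0.041 ] 0.5
station [ 0.5997  0.1221 -0.016 ] 2.7
floor [0.6023 0.0878 0.1596] 0.2
handle [ 0.6074 -0.0186  0.1569] 4.2
hinge [0.6047 0.1059 0.1109] 7.3
bin [ 0.59    0.2129 -0.0037] 2.8
s1 [ 0.442   0.044  -0.0123] 0.5
s2 [0.4255 0.1961 0.0044] 1.2
pad [ 0.4192 -0.1385 -0.0684] 3.8
tape [ 0.762  -0.0841 -0.0261] 2.2
[ 0.319  -0.5437  0.3845] [[ 0.3921 -0.9199  0.0005]
 [ 0.8795  0.3747 -0.2934]
 [ 0.2697  0.1154  0.956 ]] 358.3433832871328
0.65 [259.5, 327.6, 271.1, 342.0] [0.4235 0.1998 0.011 ]
0.55 [296.8, 286.5, 309.5, 294.1] [0.4306 0.0589 0.011 ]
0.56 [307.2, 316.5, 319.3, 330.2] [0.4253 0.1977 0.011 ]
0.52 [320.5, 275.1, 327.3, 282.7] [0.4395 0.0659 0.011 ]
```

>>> move_arm --steps '[{"offset": [0.343, -0.207, -0.16], "delta_rot": [0, 0, 0.767]}, {"offset": [0.343, -0.207, -0.16], "delta_rot": [0, 0, 0.767]}, {"offset": [0.343, -0.207, -0.16], "delta_rot": [0, 0, 0.767]}, {"offset": [0.343, -0.207, -0.16], "delta_rot": [0, 0, 0.767]}, {"offset": [0.343, -0.207, -0.16], "delta_rot": [0, 0, 0.767]}, {"offset": [0.343, -0.207, -0.16], "delta_rot": [0, 0, 0.767]}, {"offset": [0.343, -0.207, -0.16], "delta_rot": [0, 0, 0.767]}, {"offset": [0.343, -0.207, -0.16], "delta_rot": [0, 0, 0.767]}, {"offset": [0.343, -0.207, -0.16], "delta_rot": [0, 0, 0.767]}, {"offset": [0.343, -0.207, -0.16], "delta_rot": [0, 0, 0.767]}]'

```text
t: 3.18
tool_pos: [0.4718, -0.2598, 0.3781]
tool_rot: [0.0, 1.0, 0.001, 0.0]
force: [0.3, -0.4, -0.1]
grip_width: 0.999
finger_force: 0.0
```

>>> move_arm --steps '[{"offset": [0, 0, 0]}, {"offset": [0, 0, 0]}, {"offset": [0, 0, 0]}, {"offset": [0, 0, 0]}]'

```text
invalid input
```

```bash
cat > c.py <<'E'
import sys
from h import *
np.set_printoptions(precision=4,suppress=True)
s=sense();print(s["t"],s["tool_pos"],q2R(s["tool_rot"])[:,0],s["joint_positions"])
W=grab_frame("wrist");save(W,sys.argv[1])
import pickle;pickle.dump({k:W[k] for k in W},open(sys.argv[1]+".pkl","wb"))
for q in sys.argv[2:]:
    print(q,[(round(d["score"],2),np.round(d["position"],1).tolist(),np.round(onz(W,d["position"],0.008),3)[:2].tolist()) for d in pinpoint(q,W)[:7] if d["score"]>.2])
E
python3 c.py w1 thin_cassette_1 thick_cassette_1 drain_stand drying_rack
```

```text
3.1833 [ 0.4718 -0.2598  0.3781] [1.     0.0011 0.0005] [-0.5255  0.1464  1.6451 -0.      1.3495  1.0442]
thin_cassette_1 [(0.83, [304.8, 41.8], [0.626, -0.294]), (0.65, [213.4, 44.8], [0.622, -0.167])]
thick_cassette_1 [(0.74, [344.0, 45.8], [0.621, -0.349]), (0.61, [242.9, 45.1], [0.622, -0.208]), (0.38, [172.9, 194.8], [0.405, -0.094])]
drain_stand [(0.67, [274.7, 46.7], [0.619, -0.253])]
drying_rack [(0.84, [282.0, 167.7], [0.448, -0.263])]
```

View pics/w1.png

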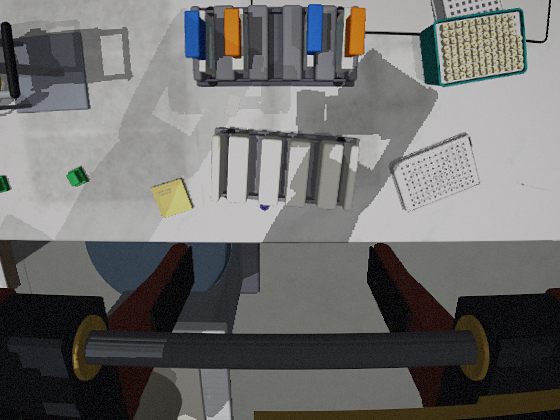

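The wrist view shows the stand at the top (190–370, 10–85) with blue, orange, empty, blue and orange slots, and the rack at (215–358, 130–208). Both are nearly axis-aligned. The strays are at (77,176) and (3,184).

>>> move_arm --steps '[{"offset": [-0.1, -0.39, 0.13], "delta_rot": [0, 0, 0]}, {"offset": [-0.1, -0.39, 0.13], "delta_rot": [0, 0, 0]}, {"offset": [-0.1, -0.39, 0.13], "delta_rot": [0, 0, 0]}, {"offset": [-0.1, -0.39, 0.13], "delta_rot": [0, 0, 0]}, {"offset": [-0.1, -0.39, 0.13], "delta_rot": [0, 0, 0]}, {"offset": [-0.1, -0.39, 0.13], "delta_rot": [0, 0, 0]}, {"offset": [-0.1, -0.39, 0.13], "delta_rot": [0, 0, 0]}, {"offset": [-0.1, -0.39, 0.13], "delta_rot": [0, 0, 0]}, {"offset": [-0.1, -0.39, 0.13], "delta_rot": [0, 0, 0]}, {"offset": [-0.1, -0.39, 0.13], "delta_rot": [0, 0, 0]}]'

```text
t: 4.27
tool_pos: [0.3711, 0.1223, 0.2479]
tool_rot: [0.0, 1.0, -0.001, -0.0]
force: [1.5, -0.1, 0.1]
grip_width: 1.004
finger_force: 0.0
```

>>> move_arm --steps '[{"offset": [0, 0, 0], "delta_rot": [0, 0, 0]}, {"offset": [0, 0, 0], "delta_rot": [0, 0, 0]}, {"offset": [0, 0, 0], "delta_rot": [0, 0, 0]}]'

```text
t: 4.52
tool_pos: [0.3722, 0.1213, 0.2487]
tool_rot: [0.0, 1.0, 0.0, -0.0]
force: [0.2, -0.3, -0.1]
grip_width: 1.001
finger_force: 0.0
```

```bash
cat > d.py <<'E'
import sys
from h import *
np.set_printoptions(precision=4,suppress=True)
s=sense();print(s["t"],s["tool_pos"],q2R(s["tool_rot"])[:,0])
W=grab_frame("wrist");save(W,sys.argv[1])
import pickle;pickle.dump(W,open(sys.argv[1]+".pkl","wb"))
for d in cut_out("stray_plug_1",W):
    if d["score"]<.3: continue
    m=d["region"]; v,u=np.nonzero(m)
    P=np.array([onz(W,(a,b),.008)[:2] for a,b in zip(u,v)])
    r=cv2.minAreaRect((P*1000).astype(np.float32))
    print(round(d["score"],2),d["bbox"],len(u),"mean",P.mean(0),"rect",np.round(r[0],1),np.round(r[1],1),round(r[2],1))
for d in pinpoint("stray_plug_1",W): 
    if d["score"]>.3: print(d["score"],d["position"],onz(W,d["position"],0))
E
python3 d.py w2
```

```text
4.5167 [0.3722 0.1213 0.2487] [ 1.      0.0007 -0.0007]
0.93 [324.3, 100.4, 351.8, 126.5] 501 mean [0.4354 0.0593] rect [435.2  59.3] [26.8 22.7] 21.2
0.88 [198.2, 111.2, 218.4, 136.0] 445 mean [0.4238 0.1981] rect [423.7 198.4] [25.6 22.5] 10.4
0.88 [332.8, 115.3] [0.4315 0.0616 0.    ]
0.87 [212.5, 120.1] [0.4262 0.1969 0.    ]
```

View pics/w2.png

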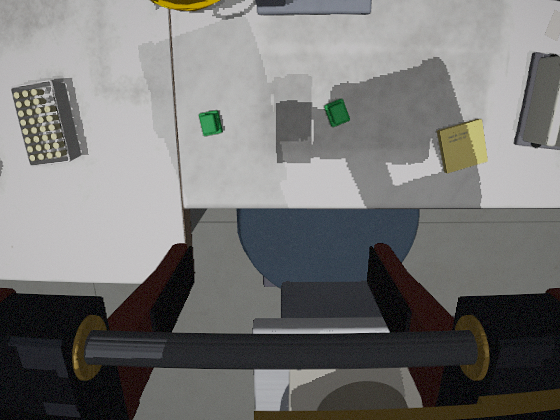

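The two strays stand upright on the bench at pixels (337,113) and (210,123). The pad at (463,146) is clear of them.

>>> move_arm --claw -0.2 --steps '[{"offset": [0.063, 0.062, 0.18], "delta_rot": [0, 0, -0.7]}, {"offset": [0.063, 0.062, 0.18], "delta_rot": [0, 0, -0.7]}, {"offset": [0.063, 0.062, 0.18], "delta_rot": [0, 0, -0.7]}, {"offset": [0.063, 0.062, 0.18], "delta_rot": [0, 0, -0.7]}, {"offset": [0.063, 0.062, 0.18], "delta_rot": [0, 0, -0.7]}, {"offset": [0.063, 0.062, 0.19], "delta_rot": [0, 0, -0.7]}, {"offset": [0.063, 0.062, 0.21], "delta_rot": [0, 0, -0.7]}, {"offset": [0.063, 0.062, 0.23], "delta_rot": [0, 0, -0.7]}, {"offset": [0.063, 0.062, 0.245], "delta_rot": [0, 0, -0.7]}, {"offset": [0.063, 0.062, 0.245], "delta_rot": [0, 0, -0.7]}]'

```text
t: 5.5
tool_pos: [0.4341, 0.0596, 0.0028]
tool_rot: [-0.0, 0.983, 0.182, -0.002]
force: [-0.5, 0.3, -0.9]
grip_width: 0.602
finger_force: 0.0
```

>>> move_arm --claw 1 --steps '[{"offset": [0, 0, 0], "delta_rot": [0, 0, 0]}, {"offset": [0, 0, 0], "delta_rot": [0, 0, 0]}, {"offset": [0, 0, 0], "delta_rot": [0, 0, 0]}, {"offset": [0, 0, 0], "delta_rot": [0, 0, 0]}, {"offset": [0, 0, 0], "delta_rot": [0, 0, 0]}, {"offset": [0, 0, 0], "delta_rot": [0, 0, 0]}, {"offset": [0, 0, 0], "delta_rot": [0, 0, 0]}]'

```text
t: 6.08
tool_pos: [0.4359, 0.0605, 0.0048]
tool_rot: [0.0, 0.983, 0.183, 0.001]
force: [-0.1, -0.5, 9.4]
grip_width: 0.242
finger_force: 30.0
```

>>> move_arm --steps '[{"offset": [0, 0, -0.04], "delta_rot": [0, 0, 0.7]}, {"offset": [0, 0, -0.1], "delta_rot": [0, 0, 0.7]}, {"offset": [0, 0, -0.2], "delta_rot": [0, 0, 0.7]}, {"offset": [0, 0, -0.32], "delta_rot": [0, 0, 0.7]}, {"offset": [0, 0, -0.32], "delta_rot": [0, 0, 0.7]}, {"offset": [0, 0, -0.32], "delta_rot": [0, 0, 0.7]}, {"offset": [0, 0, -0.32], "delta_rot": [0, 0, 0.7]}, {"offset": [0, 0, -0.32], "delta_rot": [0, 0, 0.7]}, {"offset": [0, 0, -0.32], "delta_rot": [0, 0, 0.7]}, {"offset": [0, 0, -0.32], "delta_rot": [0, 0, 0.7]}]'

```text
t: 6.92
tool_pos: [0.4359, 0.0606, 0.3257]
tool_rot: [-0.0, 1.0, 0.001, 0.002]
force: [-0.1, 1.0, -1.3]
grip_width: 0.248
finger_force: 30.0
```

```bash
python3 c.py w3 tray_floor tray_handle tray_hinge tray_plug_1 waste_bin lid_edge
```

```text
6.9167 [0.4359 0.0606 0.3257] [1.     0.0013 0.0044] [0.1111 0.018  1.905  0.     1.2142 1.6806]
tray_floor []
tray_handle []
tray_hinge []
tray_plug_1 [(0.95, [259.5, 15.6], [0.615, 0.086]), (0.9, [199.5, 22.3], [0.608, 0.161]), (0.25, [385.0, 182.0], [0.404, -0.085])]
waste_bin [(0.91, [158.9, 40.7], [0.587, 0.214])]
lid_edge []
```

View pics/w3.png

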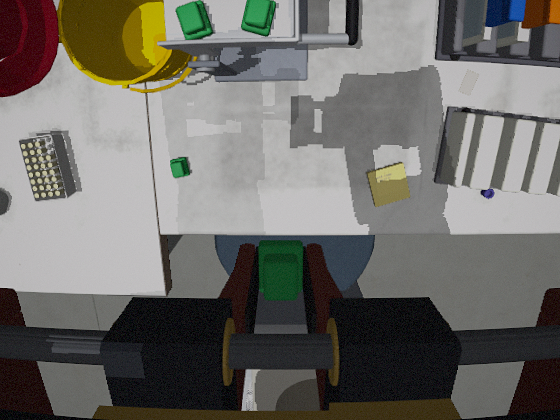

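The plug is held between the fingers at (281,268). The second stray is at (180,167), and the tray's near edge with two plugs shows at the top. I'll move to see the whole tray.

>>> move_arm --steps '[{"offset": [0.1, 0.04, -0.09], "delta_rot": [0, 0, 0]}, {"offset": [0.1, 0.04, -0.09], "delta_rot": [0, 0, 0]}, {"offset": [0.1, 0.04, -0.09], "delta_rot": [0, 0, 0]}, {"offset": [0.1, 0.04, -0.09], "delta_rot": [0, 0, 0]}, {"offset": [0.1, 0.04, -0.09], "delta_rot": [0, 0, 0]}, {"offset": [0.1, 0.04, -0.09], "delta_rot": [0, 0, 0]}]'

```text
t: 7.77
tool_pos: [0.5352, 0.0204, 0.4128]
tool_rot: [-0.0, 1.0, 0.0, -0.001]
force: [-0.3, 0.4, -0.7]
grip_width: 0.251
finger_force: 3.0
```

```bash
python3 c.py w4 tray_floor tray_handle tray_hinge tray_plug_1 waste_bin lid_edge
```

```text
7.7667 [0.5352 0.0204 0.4128] [ 1.      0.0005 -0.0018] [0.0158 0.1212 1.5992 0.0002 1.423  1.5861]
tray_floor [(0.64, [205.2, 118.5], [0.581, 0.136])]
tray_handle [(0.56, [295.5, 116.8], [0.583, -0.004]), (0.51, [447.1, 199.2], [0.451, -0.261])]
tray_hinge []
tray_plug_1 [(0.74, [185.6, 137.5], [0.552, 0.169]), (0.74, [225.3, 130.2], [0.563, 0.106]), (0.65, [201.9, 105.3], [0.601, 0.141])]
waste_bin [(0.65, [154.1, 114.1], [0.589, 0.217])]
lid_edge [(0.91, [22.3, 136.5], [0.559, 0.447])]
```

>>> move_arm --steps '[{"offset": [0, -0.12, 0], "delta_rot": [0, 0, 0]}, {"offset": [0, -0.12, 0], "delta_rot": [0, 0, 0]}, {"offset": [0, -0.12, 0], "delta_rot": [0, 0, 0]}, {"offset": [0, -0.12, 0], "delta_rot": [0, 0, 0]}, {"offset": [0, -0.12, 0], "delta_rot": [0, 0, 0]}]'

```text
t: 8.53
tool_pos: [0.5346, 0.1422, 0.4137]
tool_rot: [0.0, 1.0, 0.002, -0.0]
force: [-0.6, -1.5, 1.0]
grip_width: 0.243
finger_force: 30.0
```

```bash
python3 c.py w5 tray_floor tray_handle tray_hinge tray_plug_1 waste_bin lid_edge; python3 - <<'E'
import cv2,numpy as np
a=cv2.imread("pics/w4.png");b=cv2.imread("pics/w5.png")
cv2.imwrite("pics/w45.png",cv2.resize(np.vstack([a[:260],b[:260]]),None,fx=1.1,fy=1.1))
E
```

```text
8.5333 [0.5346 0.1422 0.4137] [ 1.      0.0048 -0.0005] [ 0.2387  0.1503  1.5635 -0.0002  1.4284  1.8046]
tray_floor [(0.62, [319.3, 119.2], [0.58, 0.081])]
tray_handle [(0.88, [409.1, 119.9], [0.581, -0.061]), (0.24, [478.4, 95.4], [0.622, -0.17])]
tray_hinge []
tray_plug_1 [(0.68, [299.1, 136.2], [0.554, 0.112]), (0.67, [319.1, 103.1], [0.604, 0.082])]
waste_bin [(0.74, [233.4, 111.4], [0.591, 0.214]), (0.23, [509.9, 201.1], [0.449, -0.255])]
lid_edge []
```

View pics/w45.png

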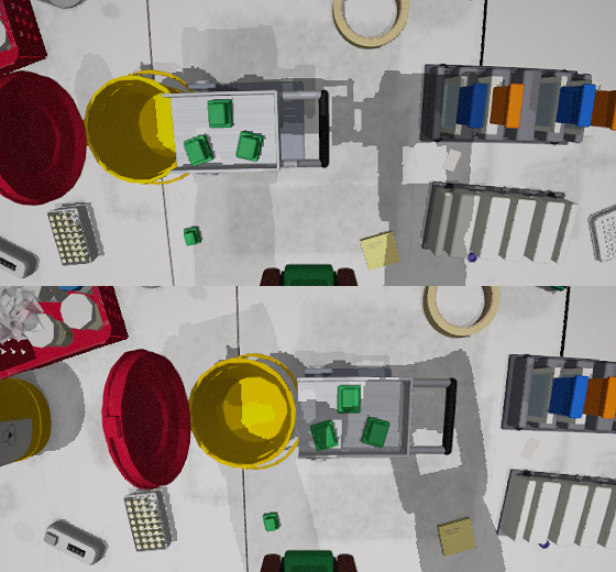

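The top picture is the view at y=0.02 and the bottom one at y=0.14. The tray is aligned with the world axes: three plugs cluster at mid-tray, the handle bar is at about (409,120) in the second frame, and the bin opening and upright lid are to the left.

```bash
cat > e.py <<'E'
from h import *
import pickle
np.set_printoptions(precision=4,suppress=True)
A=pickle.load(open("w4.pkl","rb"));B=pickle.load(open("w5.pkl","rb"))
k=1/1.1
def t(n,a,b):
    x,e=tri((A,a),(B,b));print(n,x,round(e*1e3,1))
t("floor",(205.2,118.5),(319.3,119.2));t("handle",(295.5,116.8),(409.1,119.9))
t("bin",(154.1,114.1),(233.4,111.4))
f=lambda x,y:(x*k,y*k); g=lambda x,y:(x*k,(y-286)*k)
t("bar far",f(324,92),g(453,380));t("bar near",f(324,166),g(449,454))
t("backwall near",f(278,170),g(409,459));t("backwall far",f(277,92),g(409,379))
t("lip near",f(175,174),g(299,462))
for n,p in(("A",A),("B",B)):
  for d in cut_out("tray_plug_1",p):
    if d["score"]>.3:
      v,u=np.nonzero(d["region"]);c=(u.mean(),v.mean());print(n,round(d["score"],2),np.round(c,1),onz(p,c,.196))
E
python3 e.py
```

```text
floor [0.5915 0.1001 0.1849] 0.6
handle [0.5929 0.0039 0.1886] 0.9
bin [0.5907 0.2126 0.0201] 1.1
bar far [0.6275 0.0053 0.1919] 0.1
bar near [0.5585 0.0048 0.198 ] 0.5
backwall near [0.5563 0.0479 0.2128] 1.2
backwall far [0.6273 0.0487 0.1963] 0.0
lip near [0.5498 0.1507 0.195 ] 1.5
A 0.83 [226.  133.1] [0.5775 0.0768 0.196 ]
A 0.82 [180.2 136.4] [0.5745 0.1255 0.196 ]
A 0.55 [199.8 102.8] [0.6087 0.1027 0.196 ]
B 0.66 [316.8 102.7] [0.6084 0.1044 0.196 ]
B 0.56 [340.9 132.8] [0.5778 0.0781 0.196 ]
```

>>> move_arm --steps '[{"offset": [0.076, 0.075, 0.15], "delta_rot": [0, 0, 0]}, {"offset": [0.076, 0.075, 0.15], "delta_rot": [0, 0, 0]}, {"offset": [0.076, 0.075, 0.15], "delta_rot": [0, 0, 0]}, {"offset": [0.076, 0.075, 0.15], "delta_rot": [0, 0, 0]}, {"offset": [0.076, 0.075, 0.15], "delta_rot": [0, 0, 0]}, {"offset": [0.076, 0.075, 0.18], "delta_rot": [0, 0, 0]}, {"offset": [0.076, 0.075, 0.2], "delta_rot": [0, 0, 0]}, {"offset": [0.076, 0.075, 0.202], "delta_rot": [0, 0, 0]}, {"offset": [0.076, 0.075, 0.202], "delta_rot": [0, 0, 0]}]'

```text
t: 9.73
tool_pos: [0.611, 0.0657, 0.2119]
tool_rot: [-0.0, 1.0, 0.0, -0.001]
force: [-0.5, 0.3, 0.7]
grip_width: 0.248
finger_force: 30.0
```

>>> move_arm --claw 0.2 --steps '[{"offset": [0, 0, 0], "delta_rot": [0, 0, 0]}, {"offset": [0, 0, 0], "delta_rot": [0, 0, 0]}, {"offset": [0, 0, 0], "delta_rot": [0, 0, 0]}, {"offset": [0, 0, 0], "delta_rot": [0, 0, 0]}, {"offset": [0, 0, -0.03], "delta_rot": [0, 0, 0]}, {"offset": [0, 0, -0.06], "delta_rot": [0, 0, 0]}, {"offset": [0, 0, -0.1], "delta_rot": [0, 0, 0]}]'

```text
t: 10.32
tool_pos: [0.6098, 0.0657, 0.3115]
tool_rot: [0.0, 1.0, 0.001, -0.002]
force: [1.3, 0.6, 0.3]
grip_width: 0.4
finger_force: 0.0
```

>>> move_arm --claw -0.2 --steps '[{"offset": [-0.09, -0.07, -0.1], "delta_rot": [0, 0, 0]}, {"offset": [-0.09, -0.07, -0.1], "delta_rot": [0, 0, 0]}, {"offset": [-0.09, -0.07, -0.1], "delta_rot": [0, 0, 0]}, {"offset": [-0.09, -0.07, -0.1], "delta_rot": [0, 0, 0]}, {"offset": [-0.09, -0.07, -0.1], "delta_rot": [0, 0, 0]}, {"offset": [-0.09, -0.07, -0.1], "delta_rot": [0, 0, 0]}]'

```text
t: 10.82
tool_pos: [0.5211, 0.1361, 0.4137]
tool_rot: [-0.0, 1.0, 0.001, 0.002]
force: [-0.1, -0.5, -1.3]
grip_width: 0.595
finger_force: 0.0
```

```bash
python3 d.py w6
```

```text
10.8167 [0.5211 0.1361 0.4137] [1.     0.0029 0.0038]
0.97 [336.6, 74.4, 358.6, 102.9] 599 mean [0.6152 0.0314] rect [616.2  31.5] [40.  35.7] 0.9
0.48 [229.7, 216.7, 243.0, 239.6] 217 mean [0.3904 0.2104] rect [390.1 210.3] [29.4 23.1] 7.3
0.82 [348.4, 89.8] [0.6131 0.0304 0.    ]
0.57 [234.5, 224.9] [0.3904 0.2137 0.    ]
```

View pics/w6.png

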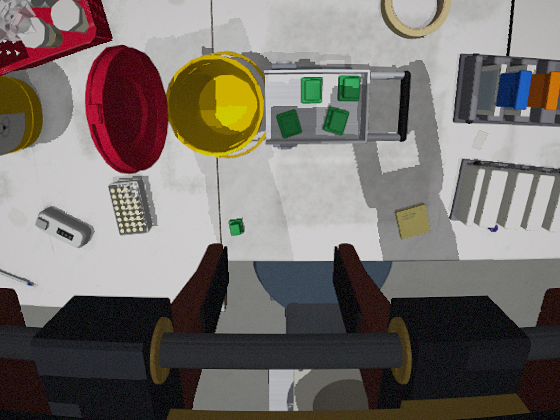

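The first plug sits in the tray at (348,88). The second stray has been knocked to (236,227), so I'll look closer there.

>>> move_arm --steps '[{"offset": [-0.15, -0.07, 0.2], "delta_rot": [0, 0, 0]}, {"offset": [-0.15, -0.07, 0.2], "delta_rot": [0, 0, 0]}, {"offset": [-0.15, -0.07, 0.2], "delta_rot": [0, 0, 0]}, {"offset": [-0.15, -0.07, 0.2], "delta_rot": [0, 0, 0]}, {"offset": [-0.15, -0.07, 0.2], "delta_rot": [0, 0, 0]}, {"offset": [-0.15, -0.07, 0.2], "delta_rot": [0, 0, 0]}, {"offset": [-0.15, -0.07, 0.2], "delta_rot": [0, 0, 0]}, {"offset": [-0.15, -0.07, 0.2], "delta_rot": [0, 0, 0]}, {"offset": [-0.15, -0.07, 0.2], "delta_rot": [0, 0, 0]}]'

```text
t: 11.72
tool_pos: [0.3723, 0.2054, 0.2121]
tool_rot: [0.0, 1.0, 0.001, -0.0]
force: [1.0, -0.3, 0.3]
grip_width: 0.598
finger_force: 0.0
```

```bash
python3 d.py w7; python3 - <<'E'
from h import *
p=grab_frame("scene")
for d in cut_out("stray_plug_1",p):
    if d["score"]>.3: v,u=np.nonzero(d["region"]);print(d["score"],onz(p,(u.mean(),v.mean()),.011))
E
```

```text
11.7167 [0.3723 0.2054 0.2121] [ 1.      0.0015 -0.0001]
0.81 [263.5, 146.3, 285.7, 175.8] 549 mean [0.3905 0.2109] rect [390.4 210.8] [27.6 22.1] 6.9
0.71 [272.6, 156.9] [0.3905 0.2128 0.    ]
0.62 [0.38855552 0.21152562 0.011     ]
```

>>> move_arm --claw -0.2 --steps '[{"offset": [0.018, -0.006, 0.15], "delta_rot": [0, 0, -0.23]}, {"offset": [0.018, -0.006, 0.15], "delta_rot": [0, 0, -0.23]}, {"offset": [0.018, -0.006, 0.15], "delta_rot": [0, 0, -0.23]}, {"offset": [0.018, -0.006, 0.15], "delta_rot": [0, 0, -0.23]}, {"offset": [0.018, -0.006, 0.17], "delta_rot": [0, 0, -0.23]}, {"offset": [0.018, -0.006, 0.19], "delta_rot": [0, 0, -0.23]}, {"offset": [0.018, -0.006, 0.207], "delta_rot": [0, 0, -0.23]}, {"offset": [0.018, -0.006, 0.207], "delta_rot": [0, 0, -0.23]}]'

```text
t: 12.63
tool_pos: [0.3887, 0.2107, 0.003]
tool_rot: [0.001, 0.998, 0.06, -0.001]
force: [-0.9, -0.8, -0.0]
grip_width: 0.603
finger_force: 0.0
```

>>> move_arm --claw 1 --steps '[{"offset": [0, 0, 0], "delta_rot": [0, 0, 0]}, {"offset": [0, 0, 0], "delta_rot": [0, 0, 0]}, {"offset": [0, 0, 0], "delta_rot": [0, 0, 0]}, {"offset": [0, 0, 0], "delta_rot": [0, 0, 0]}, {"offset": [0, 0, 0], "delta_rot": [0, 0, 0]}, {"offset": [0, 0, 0], "delta_rot": [0, 0, 0]}, {"offset": [0, 0, 0], "delta_rot": [0, 0, 0]}]'

```text
t: 13.22
tool_pos: [0.3897, 0.2117, 0.0059]
tool_rot: [-0.0, 0.998, 0.061, 0.001]
force: [-0.5, -1.4, 8.1]
grip_width: 0.245
finger_force: 29.9
```

>>> move_arm --steps '[{"offset": [0, 0, -0.04], "delta_rot": [0, 0, 0.23]}, {"offset": [0, 0, -0.1], "delta_rot": [0, 0, 0.23]}, {"offset": [0, 0, -0.2], "delta_rot": [0, 0, 0.23]}, {"offset": [0, 0, -0.3], "delta_rot": [0, 0, 0.23]}, {"offset": [0, 0, -0.3], "delta_rot": [0, 0, 0.23]}, {"offset": [0, 0, -0.3], "delta_rot": [0, 0, 0.23]}, {"offset": [0, 0, -0.3], "delta_rot": [0, 0, 0.23]}, {"offset": [0, 0, -0.3], "delta_rot": [0, 0, 0.23]}, {"offset": [0, 0, -0.3], "delta_rot": [0, 0, 0.23]}]'

```text
t: 13.97
tool_pos: [0.3907, 0.2123, 0.3086]
tool_rot: [-0.002, 1.0, 0.001, 0.004]
force: [-0.2, 0.8, -1.2]
grip_width: 0.244
finger_force: 29.9
```

```bash
python3 - <<'E'
from h import *
import pickle
s=sense();print(s["tool_pos"],s["grip_width"],q2R(s["tool_rot"])[:,0],rel([.607,.133,.21]))
W=pickle.load(open("w6.pkl","rb"))
hsv=cv2.cvtColor(W["img"],cv2.COLOR_RGB2HSV);m=cv2.inRange(hsv,(50,120,40),(80,255,255));m[150:]=0
n,l,st,c=cv2.connectedComponentsWithStats(m)
for i in range(1,n):
    if st[i,4]>100: print(st[i],onz(W,c[i],.197)[:2])
E
```

```text
[0.39065031 0.21227702 0.30863492] 0.24434708936360483 [0.99997419 0.00133117 0.00705966] [0.21554224 0.07992555 0.09987156]
[301  77  21  26 524] [0.60834987 0.10468382]
[338  76  22  25 527] [0.61071194 0.06657223]
[323 107  26  28 494] [0.57803834 0.07839482]
[277 110  25  28 482] [0.57463721 0.12721192]
```

>>> move_arm --steps '[{"offset": [0.215, 0.079, 0.03], "delta_rot": [0, 0, 0]}, {"offset": [0.215, 0.079, 0.03], "delta_rot": [0, 0, 0]}, {"offset": [0.215, 0.079, 0.03], "delta_rot": [0, 0, 0]}, {"offset": [0.215, 0.079, 0.03], "delta_rot": [0, 0, 0]}, {"offset": [0.215, 0.079, 0.03], "delta_rot": [0, 0, 0]}, {"offset": [0.215, 0.079, 0.05], "delta_rot": [0, 0, 0]}, {"offset": [0.215, 0.079, 0.08], "delta_rot": [0, 0, 0]}, {"offset": [0.215, 0.079, 0.098], "delta_rot": [0, 0, 0]}, {"offset": [0.215, 0.079, 0.098], "delta_rot": [0, 0, 0]}, {"offset": [0.215, 0.079, 0.098], "delta_rot": [0, 0, 0]}]'

```text
t: 14.8
tool_pos: [0.6023, 0.1322, 0.2041]
tool_rot: [0.001, 1.0, 0.001, -0.003]
force: [0.1, -0.6, 1.5]
grip_width: 0.245
finger_force: 29.9
```

>>> move_arm --claw 0.2 --steps '[{"offset": [0, 0, 0], "delta_rot": [0, 0, 0]}, {"offset": [0, 0, 0], "delta_rot": [0, 0, 0]}, {"offset": [0, 0, 0], "delta_rot": [0, 0, 0]}, {"offset": [0, 0, 0], "delta_rot": [0, 0, 0]}, {"offset": [0, 0, -0.03], "delta_rot": [0, 0, 0]}, {"offset": [0, 0, -0.06], "delta_rot": [0, 0, 0]}, {"offset": [0, 0, -0.1], "delta_rot": [0, 0, 0]}]'

```text
t: 15.38
tool_pos: [0.6028, 0.1325, 0.3067]
tool_rot: [0.0, 1.0, 0.001, -0.002]
force: [0.4, -0.4, -0.7]
grip_width: 0.399
finger_force: 0.0
```

>>> move_arm --steps '[{"offset": [-0.09, 0.1, -0.1], "delta_rot": [0, 0, 0]}, {"offset": [-0.09, 0.1, -0.1], "delta_rot": [0, 0, 0]}, {"offset": [-0.09, 0.1, -0.1], "delta_rot": [0, 0, 0]}, {"offset": [-0.09, 0.1, -0.1], "delta_rot": [0, 0, 0]}, {"offset": [-0.09, 0.1, -0.1], "delta_rot": [0, 0, 0]}, {"offset": [-0.09, 0.1, -0.1], "delta_rot": [0, 0, 0]}]'

```text
t: 15.88
tool_pos: [0.5142, 0.0318, 0.4097]
tool_rot: [-0.0, 1.0, -0.0, 0.003]
force: [0.2, -0.1, -0.6]
grip_width: 0.399
finger_force: 0.0
```

```bash
python3 c.py w8 tray_handle tray_floor; python3 - <<'E'
from h import *
import pickle
W=pickle.load(open("w8.pkl","rb"))
hsv=cv2.cvtColor(W["img"],cv2.COLOR_RGB2HSV);m=cv2.inRange(hsv,(50,120,40),(80,255,255))
n,l,st,c=cv2.connectedComponentsWithStats(m)
for i in range(1,n):
    if st[i,4]>100: print(st[i],onz(W,c[i],.197)[:2])
E
```

```text
15.8833 [0.5142 0.0318 0.4097] [ 1.     -0.0006  0.0056] [0.0386 0.0838 1.6479 0.0001 1.4043 1.61  ]
tray_handle [(0.74, [307.7, 98.6], [0.593, -0.011])]
tray_floor [(0.66, [216.3, 100.1], [0.591, 0.129])]
[237  69  21  25 523] [0.61043578 0.06454828]
[200  71  22  26 541] [0.60822514 0.10124827]
[171  77  23  25 549] [0.60342877 0.13071526]
[224 101  25  27 504] [0.57795195 0.0765696 ]
[177 106  26  28 518] [0.57287584 0.12462147]
```

View pics/w8.png

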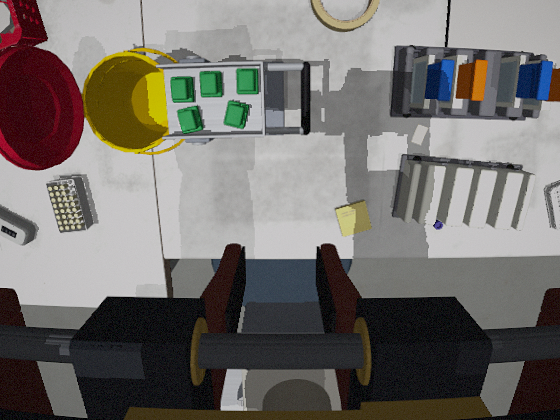

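All five plugs are in the tray, between (171,77) and (258,128). Now I'll grip the handle.

>>> move_arm --claw 0.2 --steps '[{"offset": [0.078, 0.028, 0.18], "delta_rot": [0, 0, 0]}, {"offset": [0.078, 0.028, 0.18], "delta_rot": [0, 0, 0]}, {"offset": [0.078, 0.028, 0.18], "delta_rot": [0, 0, 0]}, {"offset": [0.078, 0.028, 0.18], "delta_rot": [0, 0, 0]}, {"offset": [0.078, 0.028, 0.18], "delta_rot": [0, 0, 0]}, {"offset": [0.078, 0.028, 0.2], "delta_rot": [0, 0, 0]}, {"offset": [0.078, 0.028, 0.22], "delta_rot": [0, 0, 0]}, {"offset": [0.078, 0.028, 0.236], "delta_rot": [0, 0, 0]}, {"offset": [0.078, 0.028, 0.236], "delta_rot": [0, 0, 0]}]'

```text
t: 16.78
tool_pos: [0.5895, 0.0056, 0.1654]
tool_rot: [-0.0, 1.0, 0.001, -0.005]
force: [-1.0, -0.1, -0.1]
grip_width: 0.397
finger_force: 0.0
```

>>> move_arm --claw 1 --steps '[{"offset": [0, 0, 0], "delta_rot": [0, 0, 0]}, {"offset": [0, 0, 0], "delta_rot": [0, 0, 0]}, {"offset": [0, 0, 0], "delta_rot": [0, 0, 0]}, {"offset": [0, 0, 0], "delta_rot": [0, 0, 0]}, {"offset": [0, 0, 0], "delta_rot": [0, 0, 0]}, {"offset": [0, 0, 0], "delta_rot": [0, 0, 0]}, {"offset": [0, 0, 0], "delta_rot": [0, 0, 0]}]'

```text
t: 17.37
tool_pos: [0.593, 0.0058, 0.1719]
tool_rot: [-0.001, 1.0, 0.001, 0.001]
force: [0.9, 6.0, -1.6]
grip_width: 0.102
finger_force: 30.0
```

>>> move_arm --steps '[{"offset": [0, -0.0075, -0.0146], "delta_rot": [0, 0, 0]}, {"offset": [0, -0.0167, -0.0283], "delta_rot": [0, 0, 0]}, {"offset": [0, -0.0275, -0.0407], "delta_rot": [0, 0, 0]}, {"offset": [0, -0.0396, -0.0517], "delta_rot": [0, 0, 0]}, {"offset": [0, -0.053, -0.0612], "delta_rot": [0, 0, 0]}, {"offset": [0, -0.0674, -0.0691], "delta_rot": [0, 0, 0]}, {"offset": [0, -0.0827, -0.0752], "delta_rot": [0, 0, 0]}, {"offset": [0, -0.0986, -0.0793], "delta_rot": [0, 0, 0]}, {"offset": [0, -0.1149, -0.0816], "delta_rot": [0, 0, 0]}, {"offset": [0, -0.126, -0.082], "delta_rot": [0, 0, 0]}]'

```text
t: 18.2
tool_pos: [0.5922, 0.1315, 0.2559]
tool_rot: [0.0, 1.0, 0.001, 0.001]
force: [-2.8, -3.8, 5.4]
grip_width: 0.111
finger_force: 30.1
```

>>> move_arm --steps '[{"offset": [0, 0, 0], "delta_rot": [0, 0, 0]}, {"offset": [0, 0, 0], "delta_rot": [0, 0, 0]}, {"offset": [0, 0, 0], "delta_rot": [0, 0, 0]}, {"offset": [0, 0, 0], "delta_rot": [0, 0, 0]}, {"offset": [0, 0, 0], "delta_rot": [0, 0, 0]}, {"offset": [0, 0, 0], "delta_rot": [0, 0, 0]}, {"offset": [0, 0, 0], "delta_rot": [0, 0, 0]}, {"offset": [0, 0, 0], "delta_rot": [0, 0, 0]}, {"offset": [0, 0, 0], "delta_rot": [0, 0, 0]}, {"offset": [0, 0, 0], "delta_rot": [0, 0, 0]}]'

```text
t: 19.03
tool_pos: [0.5922, 0.1309, 0.2557]
tool_rot: [0.0, 1.0, 0.001, 0.001]
force: [-4.0, -3.3, 9.9]
grip_width: 0.104
finger_force: 30.1
```

```bash
python3 - <<'E'
from h import *
for n in("scene","side"):
    p=grab_frame(n);im=cv2.cvtColor(p["img"],cv2.COLOR_RGB2BGR)
    c=im[180:340,140:330] if n=="scene" else im[180:340,180:370]
    globals()[n]=cv2.resize(c,None,fx=2,fy=2,interpolation=cv2.INTER_CUBIC)
    h=cv2.cvtColor(im,cv2.COLOR_BGR2HSV);m=cv2.inRange(h,(50,100,40),(80,255,255));k,l,st,c=cv2.connectedComponentsWithStats(m);print(n,[(s[4],np.round(q)) for s,q in zip(st,c)][1:])
cv2.imwrite("pics/tip.png",np.hstack([scene,side]))
E
```

```text
scene [(np.int32(2), array([268., 168.])), (np.int32(57), array([197., 286.]))]
side []
```

View pics/tip.png

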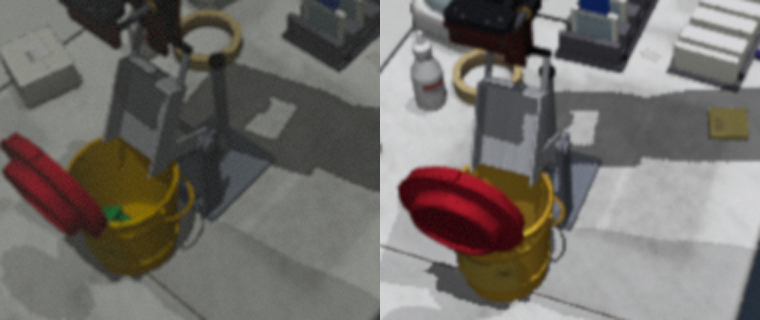

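The tray is tipped and empty, with green visible in the bin at about (115,213) in the left crop. Letting it down now.

>>> move_arm --steps '[{"offset": [0, 0.0111, 0.0004], "delta_rot": [0, 0, 0]}, {"offset": [0, 0.0274, 0.0027], "delta_rot": [0, 0, 0]}, {"offset": [0, 0.0433, 0.0068], "delta_rot": [0, 0, 0]}, {"offset": [0, 0.0586, 0.0129], "delta_rot": [0, 0, 0]}, {"offset": [0, 0.073, 0.0208], "delta_rot": [0, 0, 0]}, {"offset": [0, 0.0864, 0.0303], "delta_rot": [0, 0, 0]}, {"offset": [0, 0.0985, 0.0413], "delta_rot": [0, 0, 0]}, {"offset": [0, 0.1093, 0.0537], "delta_rot": [0, 0, 0]}, {"offset": [0, 0.1185, 0.0674], "delta_rot": [0, 0, 0]}, {"offset": [0, 0.126, 0.082], "delta_rot": [0, 0, 0]}]'

```text
t: 19.97
tool_pos: [0.5928, 0.0044, 0.17]
tool_rot: [-0.001, 1.0, 0.0, 0.001]
force: [-2.1, 15.0, 21.1]
grip_width: 0.104
finger_force: 30.0
```

>>> move_arm --claw 0.2 --steps '[{"offset": [0, 0, 0], "delta_rot": [0, 0, 0]}, {"offset": [0, 0, 0], "delta_rot": [0, 0, 0]}, {"offset": [0, 0, 0], "delta_rot": [0, 0, 0]}, {"offset": [0, 0, 0], "delta_rot": [0, 0, 0]}, {"offset": [0, 0, -0.03], "delta_rot": [0, 0, 0]}, {"offset": [0, 0, -0.06], "delta_rot": [0, 0, 0]}, {"offset": [0, 0, -0.1], "delta_rot": [0, 0, 0]}, {"offset": [0, 0, -0.14], "delta_rot": [0, 0, 0]}]'

```text
t: 20.63
tool_pos: [0.5915, 0.0046, 0.3119]
tool_rot: [0.0, 1.0, 0.001, -0.001]
force: [0.8, 1.1, -0.3]
grip_width: 0.4
finger_force: 0.0
```

```bash
cat > v.py <<'E'
import sys
from h import *
np.set_printoptions(precision=4,suppress=True)
P={n:grab_frame(n) for n in("scene","side")}
for q in sys.argv[1:]:
    L={n:[(round(d["score"],2),np.round(d["position"],1)) for d in pinpoint(q,P[n]) if d["score"]>.2] for n in P}
    print(q,L)
    if L["scene"] and L["side"]: print(tri((P["scene"],L["scene"][0][1]),(P["side"],L["side"][0][1])))
E
python3 v.py tray_handle lid_edge waste_bin tray_floor
python3 - <<'E'
from h import *
for n in("scene","side"):
    p=grab_frame(n)
    for d in cut_out("lid_edge",p)[:2]:
        m=d["region"];v,u=np.nonzero(m);print(n,d["score"],d["bbox"],m.sum())
        i=v.argmin();print("top",u[i],v[i])
    for a in (1.65,1.75,1.85,1.93):
        c=np.cos(a);s=np.sin(a);
        # lid_edge: r 120 along lid, 12 outside
        y=.2825-(.12*c-.012*s*1); z=.127+.12*s+.012*c
        print(a,np.round([y,z],3),proj(p,[.591,y,z]))
E
```

```text
tray_handle {'scene': [(0.73, array([334.8, 166.5])), (0.68, array([266.5, 193.6]))], 'side': [(0.6, array([270.5, 196.8])), (0.28, array([288. , 196.1]))]}
(array([ 1.074 , -1.0901, -0.8039]), np.float64(0.034005609685090456))
lid_edge {'scene': [], 'side': [(0.3, array([350.5, 198.4]))]}
waste_bin {'scene': [(0.72, array([208.6, 298.9]))], 'side': [(0.69, array([244.9, 310.9])), (0.52, array([268.5, 197.1]))]}
(array([0.5876, 0.2146, 0.0036]), np.float64(0.00120169118627425))
tray_floor {'scene': [(0.78, array([234.8, 219.5]))], 'side': [(0.76, array([254.6, 224.5])), (0.66, array([351.4, 198.7]))]}
(array([0.6022, 0.094 , 0.1698]), np.float64(0.0025433322141033767))
scene 0.96 [140.6, 250.9, 192.8, 298.5] 1436
top 147 247
1.65 [0.304 0.246] [154.71252699 259.8897729 ]
1.75 [0.316 0.243] [149.91797346 264.80067773]
1.85 [0.327 0.239] [145.37692702 270.01016306]
1.93 [0.336 0.235] [141.9713756  274.34584324]
side 0.92 [188.9, 264.1, 250.9, 309.1] 2048
top 203 263
side 0.34 [322.7, 164.5, 382.3, 225.4] 2199
top 350 164
1.65 [0.304 0.246] [215.19677612 271.65036039]
1.75 [0.316 0.243] [212.57310143 277.1655622 ]
1.85 [0.327 0.239] [210.06715108 283.02314536]
1.93 [0.336 0.235] [208.17132213 287.90703458]
```

The handle is released and the tray spring is holding it level. Next I close the claw, go over the lid to its far side, and push it over and down.

>>> move_arm --claw 1 --steps '[{"offset": [0, -0.02, -0.023], "delta_rot": [0, 0, 0]}, {"offset": [0, -0.38, -0.023], "delta_rot": [0, 0, 0]}, {"offset": [0, -0.38, -0.023], "delta_rot": [0, 0, 0]}, {"offset": [0, -0.38, -0.023], "delta_rot": [0, 0, 0]}, {"offset": [0, -0.38, -0.023], "delta_rot": [0, 0, 0]}, {"offset": [0, -0.38, -0.023], "delta_rot": [0, 0, 0]}, {"offset": [0, -0.38, -0.023], "delta_rot": [0, 0, 0]}, {"offset": [0, -0.38, -0.023], "delta_rot": [0, 0, 0]}, {"offset": [0, -0.38, -0.023], "delta_rot": [0, 0, 0]}, {"offset": [0, -0.38, -0.023], "delta_rot": [0, 0, 0]}]'

```text
t: 22.17
tool_pos: [0.5911, 0.3885, 0.3336]
tool_rot: [-0.0, 1.0, 0.002, -0.0]
force: [0.5, -0.7, -0.9]
grip_width: 0.003
finger_force: 0.0
```

```bash
python3 c.py w9 lid_edge waste_bin; python3 - <<'E'
from h import *
S=grab_frame("scene");D=grab_frame("side")
for d in cut_out("waste_bin_lid",S)[:1]: print(d["bbox"],d["score"])
for n,a,b in(("basket corner",(118,318),(165,340)),("basket right",(28,262),(48,332))): print(n,tri((S,a),(D,b)))
E
```

```text
22.1667 [0.5911 0.3885 0.3336] [ 1.      0.0031 -0.0002] [0.5642 0.4565 1.3194 0.0008 1.3655 2.1318]
lid_edge []
waste_bin [(0.97, [403.0, 153.1], [0.597, 0.219])]
[139.8, 245.9, 192.3, 296.1] 0.86
basket corner (array([0.67715565, 0.38688765, 0.07127321]), np.float64(0.014447982286821362))
basket right (array([0.92052732, 0.44893813, 0.0916927 ]), np.float64(0.0013439701057033622))
```

View pics/w9.png

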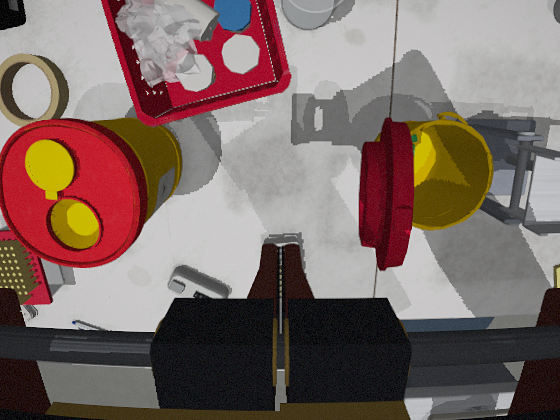

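The view shows the lid at (385,190), nearly edge-on, and clear bench below the fingers. A tall red-topped bin stands at the left (75,190), so I'll check how high and how near it is.

```bash
python3 - <<'E'
from h import *
import pickle
W=pickle.load(open("w9.pkl","rb"));V=pickle.load(open("w6.pkl","rb"));S=grab_frame("scene")
print(tri((W,(75,220)),(S,(40,398))),tri((W,(50,165)),(S,(15,380))))
for z in (.15,.2,.25): print(z,onz(W,(180,160),z),onz(W,(145,190),z), onz(W,(361,190),z))
E
```

```text
(array([0.56099465, 0.57951102, 0.18784881]), np.float64(0.0016644516132505718)) (array([0.61473277, 0.59136784, 0.19384621]), np.float64(0.001448863465272041))
0.15 [0.61108479 0.48637334 0.15      ] [0.58068087 0.52463457 0.15      ] [0.58125596 0.30726793 0.15      ]
0.2 [0.61984005 0.47217265 0.2       ] [0.59383725 0.50489537 0.2       ] [0.59432909 0.31899366 0.2       ]
0.25 [0.6285953  0.45797196 0.25      ] [0.60699362 0.48515616 0.25      ] [0.60740222 0.33071939 0.25      ]
```

>>> move_arm --steps '[{"offset": [0, 0, 0.04], "delta_rot": [0, 0, 0]}, {"offset": [0, 0, 0.08], "delta_rot": [0, 0, 0]}, {"offset": [0, 0, 0.105], "delta_rot": [0, 0, 0]}, {"offset": [0, 0.015, 0.105], "delta_rot": [0, 0, 0]}, {"offset": [0, 0.03, 0.105], "delta_rot": [0, 0, 0]}, {"offset": [0, 0.045, 0.105], "delta_rot": [0, 0, 0]}, {"offset": [0, 0.06, 0.105], "delta_rot": [0, 0, 0]}, {"offset": [0, 0.07, 0.105], "delta_rot": [0, 0, 0]}, {"offset": [0, 0.08, 0.105], "delta_rot": [0, 0, 0]}]'

```text
t: 23.27
tool_pos: [0.593, 0.3033, 0.2313]
tool_rot: [-0.001, 1.0, -0.0, 0.002]
force: [-0.0, 1.8, 0.8]
grip_width: 0.001
finger_force: 0.6
```

>>> move_arm --steps '[{"offset": [0, 0.02, 0], "delta_rot": [0, 0, 0]}, {"offset": [0, 0.04, 0.004], "delta_rot": [0, 0, 0]}, {"offset": [0, 0.059, 0.0115], "delta_rot": [0, 0, 0]}, {"offset": [0, 0.076, 0.023], "delta_rot": [0, 0, 0]}, {"offset": [0, 0.09, 0.037], "delta_rot": [0, 0, 0]}, {"offset": [0, 0.101, 0.054], "delta_rot": [0, 0, 0]}, {"offset": [0, 0.107, 0.065], "delta_rot": [0, 0, 0]}, {"offset": [0, 0.11, 0.075], "delta_rot": [0, 0, 0]}, {"offset": [0, 0.111, 0.08], "delta_rot": [0, 0, 0]}, {"offset": [0, 0.111, 0.08], "delta_rot": [0, 0, 0]}]'

```text
t: 24.1
tool_pos: [0.5915, 0.1935, 0.148]
tool_rot: [0.0, 1.0, 0.001, -0.001]
force: [-0.0, -0.3, 0.4]
grip_width: 0.004
finger_force: 0.0
```

Press down a few millimetres more and watch the force.

>>> move_arm --steps '[{"offset": [0, 0, 0.002], "delta_rot": [0, 0, 0]}, {"offset": [0, 0, 0.004], "delta_rot": [0, 0, 0]}, {"offset": [0, 0, 0.004], "delta_rot": [0, 0, 0]}, {"offset": [0, 0, 0.004], "delta_rot": [0, 0, 0]}]'

```text
t: 24.43
tool_pos: [0.5925, 0.1942, 0.1467]
tool_rot: [-0.0, 1.0, 0.001, 0.001]
force: [-2.9, -1.7, 9.3]
grip_width: 0.004
finger_force: 4.6
```

>>> move_arm --steps '[{"offset": [0, 0, 0.002], "delta_rot": [0, 0, 0]}, {"offset": [0, 0, 0.004], "delta_rot": [0, 0, 0]}, {"offset": [0, 0, 0.004], "delta_rot": [0, 0, 0]}]'

```text
t: 24.68
tool_pos: [0.5929, 0.1941, 0.1459]
tool_rot: [-0.0, 1.0, 0.001, 0.001]
force: [-11.1, -6.6, 32.9]
grip_width: 0.006
finger_force: 16.0
```

The lid bottoms out at the dome height with firm contact. On to the cassettes.

>>> move_arm --claw -0.5 --steps '[{"offset": [0, 0, -0.04], "delta_rot": [0, 0, 0]}, {"offset": [0, 0, -0.12], "delta_rot": [0, 0, 0]}, {"offset": [-0.02, 0.02, -0.2], "delta_rot": [0, 0, 0]}, {"offset": [-0.04, 0.33, -0.24], "delta_rot": [0, 0, 0]}, {"offset": [-0.04, 0.33, -0.24], "delta_rot": [0, 0, 0]}, {"offset": [-0.04, 0.33, -0.24], "delta_rot": [0, 0, 0]}, {"offset": [-0.04, 0.33, -0.24], "delta_rot": [0, 0, 0]}, {"offset": [-0.04, 0.33, -0.24], "delta_rot": [0, 0, 0]}, {"offset": [-0.04, 0.33, -0.24], "delta_rot": [0, 0, 0]}, {"offset": [-0.04, 0.33, -0.24], "delta_rot": [0, 0, 0]}]'

```text
t: 25.52
tool_pos: [0.5573, -0.0872, 0.3642]
tool_rot: [0.0, 1.0, 0.001, 0.001]
force: [0.8, 0.4, 0.8]
grip_width: 0.721
finger_force: 0.0
```

>>> move_arm --steps '[{"offset": [0, 0.05, 0], "delta_rot": [0, 0, 0]}, {"offset": [0, 0.05, 0], "delta_rot": [0, 0, 0]}, {"offset": [0, 0.05, 0], "delta_rot": [0, 0, 0]}, {"offset": [0, 0.05, 0], "delta_rot": [0, 0, 0]}, {"offset": [0, 0.05, 0], "delta_rot": [0, 0, 0]}, {"offset": [0, 0.05, 0], "delta_rot": [0, 0, 0]}]'

```text
t: 26.02
tool_pos: [0.5578, -0.1343, 0.3624]
tool_rot: [-0.0, 1.0, 0.002, -0.0]
force: [-0.6, 0.2, -0.5]
grip_width: 0.755
finger_force: 0.0
```

```bash
python3 c.py x1 thin_cassette_1 thick_cassette_1 drain_stand drying_rack
```

```text
26.0167 [ 0.5578 -0.1343  0.3624] [ 1.      0.0033 -0.0004] [-0.2572  0.2167  1.5936  0.0004  1.3319  1.3103]
thin_cassette_1 [(0.86, [394.9, 110.1], [0.62, -0.297]), (0.71, [303.9, 108.7], [0.621, -0.168])]
thick_cassette_1 [(0.82, [426.0, 112.2], [0.618, -0.342]), (0.69, [332.6, 109.8], [0.619, -0.208])]
drain_stand [(0.83, [362.0, 109.1], [0.621, -0.25])]
drying_rack [(0.69, [359.6, 224.0], [0.449, -0.257])]
```

>>> move_arm --steps '[{"offset": [0, 0.14, 0], "delta_rot": [0, 0, 0]}, {"offset": [0, 0.14, 0], "delta_rot": [0, 0, 0]}, {"offset": [0, 0.14, 0], "delta_rot": [0, 0, 0]}, {"offset": [0, 0.14, 0], "delta_rot": [0, 0, 0]}, {"offset": [0, 0.14, 0], "delta_rot": [0, 0, 0]}, {"offset": [0, 0.14, 0], "delta_rot": [0, 0, 0]}]'

```text
t: 26.77
tool_pos: [0.5576, -0.276, 0.3622]
tool_rot: [-0.0, 1.0, -0.0, -0.0]
force: [-0.5, 1.1, -0.0]
grip_width: 0.752
finger_force: 0.0
```

```bash
python3 c.py x2 thin_cassette_1 thick_cassette_1 drain_stand drying_rack; python3 - <<'E'
import cv2,numpy as np
a=cv2.imread("pics/x1.png");b=cv2.imread("pics/x2.png")
cv2.imwrite("pics/x12.png",cv2.resize(np.vstack([a[:240],b[:240]]),None,fx=1.25,fy=1.25))
E
```

```text
26.7667 [ 0.5576 -0.276   0.3622] [ 1.     -0.0003 -0.0006] [-0.4791  0.2976  1.4877  0.0006  1.3573  1.0919]
thin_cassette_1 [(0.89, [295.8, 106.2], [0.624, -0.298]), (0.61, [203.0, 108.2], [0.622, -0.168]), (0.41, [269.8, 222.5], [0.451, -0.26])]
thick_cassette_1 [(0.8, [230.7, 108.8], [0.62, -0.207]), (0.71, [330.3, 109.2], [0.62, -0.347])]
drain_stand [(0.73, [266.2, 111.5], [0.616, -0.257])]
drying_rack [(0.55, [271.8, 223.6], [0.449, -0.263])]
```

View pics/x12.png

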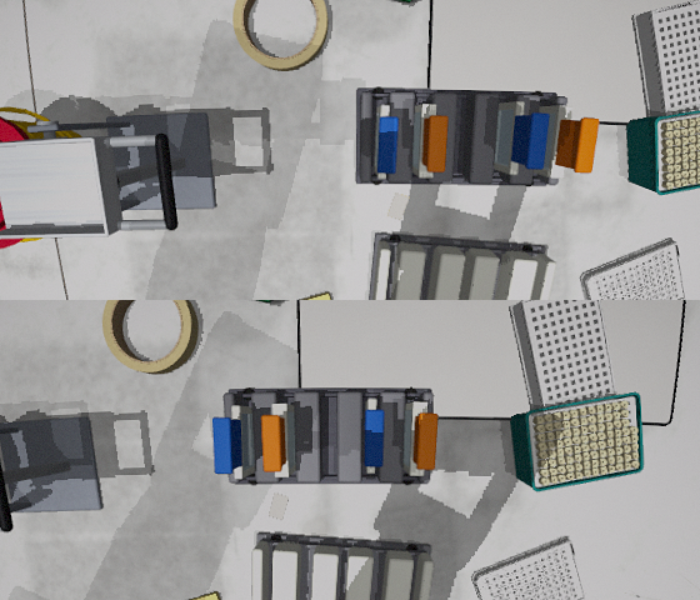

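The stand holds four cassettes: blue, orange, (empty), blue, orange, at about (388,145), (435,143), (530,140) and (578,145) in the upper crop. The rack is below it. I'll take two more views to fit the rack and stand precisely.

>>> move_arm --steps '[{"offset": [-0.09, 0.06, 0], "delta_rot": [0, 0, 0]}, {"offset": [-0.09, 0.06, 0], "delta_rot": [0, 0, 0]}, {"offset": [-0.09, 0.06, 0], "delta_rot": [0, 0, 0]}, {"offset": [-0.09, 0.06, 0], "delta_rot": [0, 0, 0]}, {"offset": [-0.09, 0.06, 0], "delta_rot": [0, 0, 0]}, {"offset": [-0.09, 0.06, 0], "delta_rot": [0, 0, 0]}]'

```text
t: 27.52
tool_pos: [0.4686, -0.3355, 0.363]
tool_rot: [0.0, 1.0, 0.001, 0.0]
force: [-0.5, -0.2, -0.2]
grip_width: 0.754
finger_force: 0.0
```

```bash
cat > fit.py <<'E'
import sys
from h import *
from scipy.optimize import minimize
np.set_printoptions(precision=4,suppress=True)
print(sense()["tool_pos"])
def fit(W,m,size,x0):
    lx,ly,h=size
    def hull(q):
        c,s=np.cos(q[2]),np.sin(q[2])
        return np.array([proj(W,[q[0]+c*a-s*b,q[1]+s*a+c*b,z]) for a in(-lx/2,lx/2) for b in(-ly/2,ly/2) for z in(0,h)])
    big=cv2.resize(m.astype(np.uint8),None,fx=2,fy=2,interpolation=cv2.INTER_NEAREST)
    def cost(q):
        z=np.zeros_like(big);P=cv2.convexHull(((hull(q)+.5)*2-.5).astype(np.float32))
        cv2.fillConvexPoly(z,np.round(P*16).astype(np.int32),1,shift=4)
        return 1-(z&big).sum()/(z|big).sum()
    S=np.array([x0]+[np.array(x0)+d for d in([.008,0,0],[0,.008,0],[0,0,.05])])
    r=minimize(cost,x0,method="Nelder-Mead",options=dict(initial_simplex=S,xatol=1e-5,fatol=1e-6,maxiter=250))
    return r.x,r.fun
W=grab_frame("wrist");save(W,sys.argv[1])
import pickle;pickle.dump(W,open(sys.argv[1]+".pkl","wb"))
for n,sz,x0 in(("drying_rack",(.106,.211,.053),[.449,-.26,0]),("drain_stand",(.106,.218,.046),[.62,-.255,0])):
    d=cut_out(n,W)
    if not d: continue
    m=cv2.morphologyEx(d[0]["region"].astype(np.uint8),cv2.MORPH_CLOSE,np.ones((25,25))) if n=="drain_stand" else d[0]["region"]
    print(n,round(d[0]["score"],2),d[0]["bbox"],*fit(W,m,sz,x0))
hsv=cv2.cvtColor(W["img"],cv2.COLOR_RGB2HSV)
cam=np.linalg.inv(np.array(W["world_to_cam"]))[:3,3]
for n,lo,hi in(("blue",(105,150,60),(120,255,255)),("orange",(5,150,80),(18,255,255))):
    k,l,st,c=cv2.connectedComponentsWithStats(cv2.inRange(hsv,lo,hi))
    for i in range(1,k):
        if st[i,4]<200 or c[i][1]>150: continue
        v,u=np.nonzero(l==i);P=np.array([onz(W,(a,b),.135)[:2] for a,b in zip(u,v)])
        sg=np.sign(P[:,1].mean()-cam[1]);E=[]
        for r in np.unique(v)[3:-3]:
            j=np.where(v==r)[0];o=u[j].max()+.5 if sg<0 else u[j].min()-.5
            E.append(onz(W,(o,r),.135)[:2])
        E=np.array(E);f=np.polyfit(E[:,0],E[:,1],1);xc=(P[:,0].min()+P[:,0].max())/2
        print(n,st[i],"xr",P[:,0].min(),P[:,0].max(),"yc",np.median(E[:,1])-sg*.008,"yaw",round(f[0],3), "dy cam",round(P[:,1].mean()-cam[1],3))
E
python3 fit.py y1
```

```text
[ 0.4686 -0.3355  0.363 ]
drying_rack 0.69 [150.8, 127.5, 309.8, 212.9] [ 0.4487 -0.264  -0.0658] 0.13348041919470488
drain_stand 0.55 [130.6, 0.0, 307.9, 84.1] [ 0.6204 -0.2551 -0.0061] 0.21716649431230606
blue [234   0  16  50 772] xr 0.5959813663096997 0.6432525473711117 yc -0.29663896843606447 yaw -0.01 dy cam 0.039
blue [109   7  18  48 699] xr 0.5936983912830056 0.6407227206900409 yc -0.16748693201072012 yaw -0.032 dy cam 0.168
blue [127  18  13  39 221] xr 0.5912971281529745 0.6289489860167801 yc -0.1885399277251337 yaw -0.159 dy cam 0.151
orange [278   0  17  53 795] xr 0.5930079991269036 0.6430481553197865 yc -0.341254699873136 yaw -0.036 dy cam -0.006
orange [148   4  18  49 737] xr 0.5944143557407093 0.6417338777857629 yc -0.2092400025213567 yaw -0.006 dy cam 0.126
```

>>> move_arm --steps '[{"offset": [0, -0.13, 0], "delta_rot": [0, 0, 0]}, {"offset": [0, -0.13, 0], "delta_rot": [0, 0, 0]}, {"offset": [0, -0.13, 0], "delta_rot": [0, 0, 0]}, {"offset": [0, -0.13, 0], "delta_rot": [0, 0, 0]}, {"offset": [0, -0.13, 0], "delta_rot": [0, 0, 0]}, {"offset": [0, -0.13, 0], "delta_rot": [0, 0, 0]}]'

```text
t: 28.17
tool_pos: [0.4684, -0.2058, 0.3628]
tool_rot: [0.0, 1.0, 0.002, 0.0]
force: [0.5, -0.7, 0.1]
grip_width: 0.748
finger_force: 0.0
```

```bash
python3 fit.py y2; python3 - <<'E'
import cv2,numpy as np
a=cv2.imread("pics/y1.png");b=cv2.imread("pics/y2.png")
a=cv2.resize(a[:230,120:420],(780,598));cv2.imwrite("pics/y1c.png",a)
E
```

```text
[ 0.4684 -0.2058  0.3628]
drying_rack 0.69 [243.8, 124.1, 403.9, 211.5] [ 0.4498 -0.2675 -0.1036] 0.1326062339829549
drain_stand 0.93 [231.9, 0.0, 402.4, 81.7] [ 0.6196 -0.2535  0.0047] 0.20921586684402604
blue [354   0  24  51 971] xr 0.5957191709085313 0.6446419823794103 yc -0.2955835573941939 yaw -0.013 dy cam -0.087
blue [234   2  16  53 791] xr 0.5908108854094827 0.6409602145990819 yc -0.1667325842404595 yaw -0.018 dy cam 0.039
orange [275   1  17  53 789] xr 0.591788738829383 0.6418477783005027 yc -0.20830809567872557 yaw 0.004 dy cam -0.003
orange [ 393    3   28   51 1058] xr 0.5937308025747985 0.6431961972246472 yc -0.34034067287602915 yaw -0.012 dy cam -0.13
```

View pics/y1c.png

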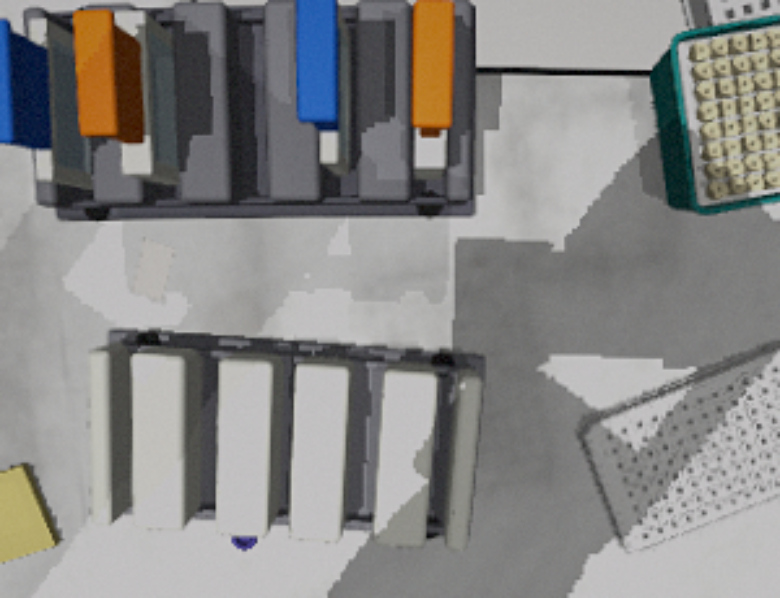

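The rack is turned a few degrees: its top edge runs from (110,335) to (485,355) in the crop. The stand is square to the axes. I'll fit the rack's wall edges in a rectified top view.

```bash
cat > rack.py <<'E'
from h import *
import pickle
from scipy.ndimage import map_coordinates
np.set_printoptions(precision=4,suppress=True)
c0=np.array([.449,-.262]);px=.0005
gx=np.arange(-.08,.08,px);gy=np.arange(-.13,.13,px)
def ortho(W):
    U=np.zeros((len(gx),len(gy)),np.float32);V=U.copy()
    M=np.array(W["world_to_cam"])
    X,Y=np.meshgrid(c0[0]+gx,c0[1]+gy,indexing="ij")
    C=np.stack([X,Y,np.full_like(X,.053)],-1)@M[:3,:3].T+M[:3,3]
    x=-C[...,0]/C[...,2];y=C[...,1]/C[...,2];k=1+W["k1"]*(x*x+y*y)
    return cv2.remap(W["img"],(W["cx"]+W["fx"]*x*k).astype(np.float32),(W["cy"]+W["fy"]*y*k).astype(np.float32),cv2.INTER_CUBIC)
O=[]
edges=np.array([105.5,89.25,78.75,50.25,33.75,5.25])/1000;edges=np.r_[edges,-edges[::-1]]
s=np.linspace(-.038,.038,60)
for n in("y1","y2","w1"):
    W=pickle.load(open(n+".pkl","rb"));o=ortho(W);O.append(o)
    g=cv2.GaussianBlur(cv2.cvtColor(o,cv2.COLOR_RGB2GRAY).astype(np.float32),(0,0),2)
    G=np.abs(np.gradient(np.log(g+10),axis=1));G=np.minimum(G,.06)
    best=[]
    for yaw in np.arange(-.12,.04,.005):
        ct,st=np.cos(yaw),np.sin(yaw)
        for ins in (0,.001,.002,.003):
            sg=np.array([-1,1]*6)*ins; e=edges+sg
            e_=e[:,None];lx=s[None]+0*e_;ly=e_+0*lx
            X=ct*lx-st*ly;Y=st*lx+ct*ly
            for dy in np.arange(-.012,.012,.0005):
                v=map_coordinates(G,[(X-gx[0])/px,(Y+dy-gy[0])/px],order=1,mode="nearest")
                best.append((v.mean(),yaw,dy+c0[1],ins))
    best.sort(reverse=True);print(n,np.array(best[:4]))
a=np.hstack([np.ascontiguousarray(o[::-1,::-1]) for o in O[:2]])
cv2.imwrite("pics/ortho.png",cv2.resize(cv2.cvtColor(np.vstack([O[0][::-1,::-1],O[1][::-1,::-1]]),cv2.COLOR_RGB2BGR),None,fx=.93,fy=.93))
print(a.shape)
E
python3 rack.py
```

```text
y1 [[ 0.0504 -0.07   -0.265   0.001 ]
 [ 0.0504 -0.065  -0.265   0.001 ]
 [ 0.0504 -0.075  -0.265   0.001 ]
 [ 0.0504 -0.075  -0.2655  0.    ]]
y2 [[ 0.0509 -0.08   -0.265   0.    ]
 [ 0.0508 -0.075  -0.2645  0.001 ]
 [ 0.0508 -0.075  -0.265   0.    ]
 [ 0.0508 -0.07   -0.2645  0.001 ]]
w1 [[ 0.0504 -0.075  -0.265   0.    ]
 [ 0.0504 -0.07   -0.265   0.    ]
 [ 0.0504 -0.08   -0.265   0.    ]
 [ 0.0504 -0.065  -0.265   0.    ]]
(320, 1040, 3)
```

View pics/ortho.png

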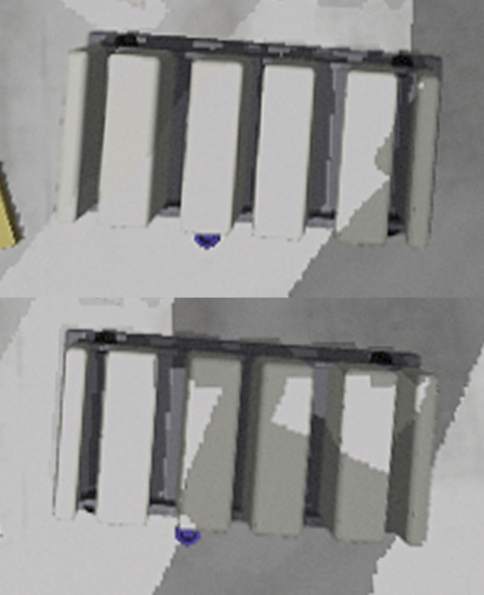

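The rectified view shows the six rack walls running slightly clockwise. The fit gives a rack centre of (0.449, −0.265) and a yaw of −0.073 rad in all three views. First cassette: the near blue one.

>>> move_arm --claw 0.3 --steps '[{"offset": [0.149, -0.039, 0.163], "delta_rot": [0, 0, 0]}, {"offset": [0.149, -0.039, 0.163], "delta_rot": [0, 0, 0]}, {"offset": [0.149, -0.039, 0.163], "delta_rot": [0, 0, 0]}, {"offset": [0.149, -0.039, 0.163], "delta_rot": [0, 0, 0]}, {"offset": [0.149, -0.039, 0.163], "delta_rot": [0, 0, 0]}, {"offset": [0.149, -0.039, 0.163], "delta_rot": [0, 0, 0]}, {"offset": [0.149, -0.039, 0.163], "delta_rot": [0, 0, 0]}, {"offset": [0.149, -0.039, 0.163], "delta_rot": [0, 0, 0]}]'

```text
t: 28.98
tool_pos: [0.6163, -0.1677, 0.1983]
tool_rot: [-0.0, 1.0, 0.0, -0.001]
force: [-0.6, -0.6, -0.0]
grip_width: 0.351
finger_force: 0.0
```

>>> move_arm --steps '[{"offset": [0, 0, 0.025], "delta_rot": [0, 0, 0]}, {"offset": [0, 0, 0.05], "delta_rot": [0, 0, 0]}, {"offset": [0, 0, 0.07], "delta_rot": [0, 0, 0]}, {"offset": [0, 0, 0.09], "delta_rot": [0, 0, 0]}, {"offset": [0, 0, 0.11], "delta_rot": [0, 0, 0]}, {"offset": [0, 0, 0.11], "delta_rot": [0, 0, 0]}]'

```text
t: 29.48
tool_pos: [0.6143, -0.1677, 0.088]
tool_rot: [-0.0, 1.0, -0.0, -0.002]
force: [-0.6, -0.5, 0.1]
grip_width: 0.349
finger_force: 0.0
```

>>> move_arm --claw 1 --steps '[{"offset": [0, 0, 0], "delta_rot": [0, 0, 0]}, {"offset": [0, 0, 0], "delta_rot": [0, 0, 0]}, {"offset": [0, 0, 0], "delta_rot": [0, 0, 0]}, {"offset": [0, 0, 0], "delta_rot": [0, 0, 0]}, {"offset": [0, 0, 0], "delta_rot": [0, 0, 0]}, {"offset": [0, 0, 0], "delta_rot": [0, 0, 0]}]'

```text
t: 29.98
tool_pos: [0.6179, -0.1674, 0.0919]
tool_rot: [0.001, 1.0, 0.001, 0.002]
force: [-1.1, -1.1, 7.4]
grip_width: 0.178
finger_force: 29.9
```

The width reads 15.7 mm, so the pads are on the 16 mm flange. I'll open, go lower and regrip.

>>> move_arm --claw 0.3 --steps '[{"offset": [0, 0, 0], "delta_rot": [0, 0, 0]}, {"offset": [0, 0, 0], "delta_rot": [0, 0, 0]}, {"offset": [0, 0, 0], "delta_rot": [0, 0, 0]}, {"offset": [0, 0, 0.006], "delta_rot": [0, 0, 0]}, {"offset": [0, 0, 0.006], "delta_rot": [0, 0, 0]}, {"offset": [0, 0, 0.006], "delta_rot": [0, 0, 0]}]'

```text
t: 30.48
tool_pos: [0.6162, -0.1668, 0.0829]
tool_rot: [-0.0, 1.0, 0.001, -0.001]
force: [0.6, 0.0, 0.4]
grip_width: 0.349
finger_force: 0.0
```

>>> move_arm --claw 1 --steps '[{"offset": [0, 0, 0], "delta_rot": [0, 0, 0]}, {"offset": [0, 0, 0], "delta_rot": [0, 0, 0]}, {"offset": [0, 0, 0], "delta_rot": [0, 0, 0]}, {"offset": [0, 0, 0], "delta_rot": [0, 0, 0]}, {"offset": [0, 0, 0], "delta_rot": [0, 0, 0]}, {"offset": [0, 0, 0], "delta_rot": [0, 0, 0]}]'

```text
t: 30.98
tool_pos: [0.6166, -0.167, 0.0836]
tool_rot: [-0.0, 1.0, 0.001, -0.0]
force: [0.7, -0.1, -0.5]
grip_width: 0.177
finger_force: 30.0
```

```bash
python3 - <<'E'
from h import *
s=sense();print(s["tool_pos"],s["grip_width"],s["force"],s["finger_force"])
W=grab_frame("wrist");save(W,"z1")
S=grab_frame("side");save(S,"z1s")
a=cv2.imread("pics/z1.png")
b=cv2.imread("pics/z1s.png")[120:220,240:380]
cv2.imwrite("pics/z1c.png",np.hstack([a[60:420],cv2.resize(b,(240,360))]))
E
```

```text
[ 0.61664451 -0.16695919  0.08358537] 0.17734230273826435 [ 0.69611695 -0.11804658 -0.49589568] 29.989971220493317
```

View pics/z1c.png

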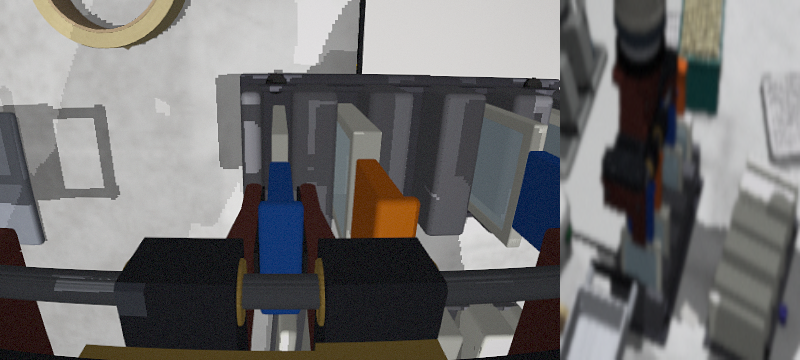

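The blue handle's flange is wedged between the finger shanks at (280,230), so the flange is what stops the fingers. I'll hold the flange itself with the pads, with the TCP about 19 mm below it.

>>> move_arm --claw 0.3 --steps '[{"offset": [0, 0, 0], "delta_rot": [0, 0, 0]}, {"offset": [0, 0, 0], "delta_rot": [0, 0, 0]}, {"offset": [0, 0, 0], "delta_rot": [0, 0, 0]}, {"offset": [0, 0, -0.015], "delta_rot": [0, 0, 0]}, {"offset": [0, 0, -0.029], "delta_rot": [0, 0, 0]}, {"offset": [0, 0, -0.029], "delta_rot": [0, 0, 0]}, {"offset": [0, 0, -0.029], "delta_rot": [0, 0, 0]}]'

```text
t: 31.67
tool_pos: [0.6176, -0.1672, 0.1139]
tool_rot: [0.0, 1.0, 0.001, 0.001]
force: [-0.1, 0.2, -0.1]
grip_width: 0.348
finger_force: 0.0
```

>>> move_arm --claw 1 --steps '[{"offset": [0, 0, 0], "delta_rot": [0, 0, 0]}, {"offset": [0, 0, 0], "delta_rot": [0, 0, 0]}, {"offset": [0, 0, 0], "delta_rot": [0, 0, 0]}, {"offset": [0, 0, 0], "delta_rot": [0, 0, 0]}, {"offset": [0, 0, 0], "delta_rot": [0, 0, 0]}, {"offset": [0, 0, 0], "delta_rot": [0, 0, 0]}]'

```text
t: 32.17
tool_pos: [0.6164, -0.1669, 0.1122]
tool_rot: [-0.0, 1.0, 0.001, -0.0]
force: [-0.2, -0.4, -0.6]
grip_width: 0.181
finger_force: 30.0
```

>>> move_arm --steps '[{"offset": [0, 0, -0.02], "delta_rot": [0, 0, 0]}, {"offset": [0, 0, -0.04], "delta_rot": [0, 0, 0]}, {"offset": [0, 0, -0.06], "delta_rot": [0, 0, 0]}, {"offset": [0, 0, -0.09], "delta_rot": [0, 0, 0]}, {"offset": [0, 0, -0.12], "delta_rot": [0, 0, 0]}, {"offset": [0, 0, -0.15], "delta_rot": [0, 0, 0]}, {"offset": [0, 0, -0.15], "delta_rot": [0, 0, 0]}, {"offset": [0, 0, -0.15], "delta_rot": [0, 0, 0]}]'

```text
t: 32.83
tool_pos: [0.6176, -0.1672, 0.2645]
tool_rot: [0.001, 1.0, 0.001, 0.002]
force: [1.2, -0.5, -0.8]
grip_width: 0.174
finger_force: 30.0
```

```bash
cat > hold.py <<'E'
from h import *
import sys
# report handle colour blobs and held object's frame in the wrist view
s=sense();print(s["t"],np.round(s["tool_pos"],4),round(s["grip_width"]*88,1),np.round(s["force"],1),s["finger_force"])
for t in sys.argv[1:]:
    X=[float(v) for v in t.split(",")];print(t,np.round(rel(X),4))
E
python3 hold.py .4551,-.1812,.265
python3 - <<'E'
from h import *
p=grab_frame("wrist");q=grab_frame("side")
s=sense()["tool_pos"]
for n in ("thin_cassette_1",):
  for f in(p,q):
    for d in cut_out(n,f)[:3]: print(d["score"],d["bbox"],d["region"].sum())
print("expect flange top", proj(p,s+[0,0,.022]),"bottom",proj(p,s+[0,0,-.105]),proj(q,s+[0,0,-.105]),proj(q,s+[0,0,.022]))
for dx in(-.035,.035): print(proj(p,s+[dx,0,-.105]),proj(q,s+[dx,0,-.105]))
for f in(p,q):
    for d in pinpoint("thin_cassette_1",f)[:3]: print(d["score"],d["position"])
E
```

```text
32.8333 [ 0.6176 -0.1672  0.2645] 15.3 [ 1.2 -0.5 -0.8] 29.99751091003418
.4551,-.1812,.265 [-0.1625  0.0138 -0.0011]
0.95 [386.7, 135.2, 441.0, 215.6] 2968
0.55 [263.0, 155.8, 300.0, 329.1] 4677
0.42 [272.0, 251.8, 446.0, 333.0] 5197
0.71 [271.3, 123.2, 297.0, 163.8] 761
0.61 [302.2, 144.1, 311.8, 174.4] 276
expect flange top [278.21881833 285.84840608] bottom [278.82480335 204.46726867] [288.00805334 164.09874181] [287.35864187 123.7376992 ]
[278.82136645 245.47875605] [300.2669533  166.63951352]
[278.83254825 160.41225337] [275.92437165 161.59175315]
0.95 [387.9, 165.0]
0.94 [280.0, 201.6]
0.82 [302.2, 177.1]
0.65 [243.1, 313.4]
0.64 [285.6, 163.2]
```

>>> move_arm --steps '[{"offset": [-0.1625, 0.014, 0], "delta_rot": [0, 0, 0.139]}, {"offset": [-0.1625, 0.014, 0], "delta_rot": [0, 0, 0.139]}, {"offset": [-0.1625, 0.014, 0], "delta_rot": [0, 0, 0.139]}, {"offset": [-0.1625, 0.014, 0], "delta_rot": [0, 0, 0.139]}, {"offset": [-0.1625, 0.014, 0.04], "delta_rot": [0, 0, 0.139]}, {"offset": [-0.1625, 0.014, 0.07], "delta_rot": [0, 0, 0.139]}, {"offset": [-0.1625, 0.014, 0.095], "delta_rot": [0, 0, 0.139]}, {"offset": [-0.1625, 0.014, 0.095], "delta_rot": [0, 0, 0.139]}, {"offset": [-0.1625, 0.014, 0.095], "delta_rot": [0, 0, 0.139]}, {"offset": [-0.1625, 0.014, 0.095], "delta_rot": [0, 0, 0.139]}]'

```text
t: 33.97
tool_pos: [0.4549, -0.1814, 0.1683]
tool_rot: [0.0, 0.999, -0.036, 0.0]
force: [-0.0, -0.1, -0.7]
grip_width: 0.177
finger_force: 30.0
```

```bash
python3 hold.py .4551,-.1812,.17 .4551,-.1812,.1125; python3 - <<'E'
from h import *
print(R.from_matrix(q2R(sense()["tool_rot"])).as_euler("xyz"),q2R(sense()["tool_rot"])[:,0])
E
```

```text
33.9667 [ 0.4549 -0.1814  0.1683] 15.6 [-0.  -0.1 -0.7] 29.99749392271042
.4551,-.1812,.17 [ 0.0002 -0.0002 -0.0017]
.4551,-.1812,.1125 [ 0.0001 -0.0002  0.0558]
[ 3.14145153e+00 -5.07991149e-04 -7.15494921e-02] [ 9.97441298e-01 -7.14884509e-02  5.07991127e-04]
```

>>> move_arm --steps '[{"offset": [0, 0, 0.008], "delta_rot": [0, 0, 0]}, {"offset": [0, 0, 0.016], "delta_rot": [0, 0, 0]}, {"offset": [0, 0, 0.022], "delta_rot": [0, 0, 0]}, {"offset": [0, 0, 0.028], "delta_rot": [0, 0, 0]}, {"offset": [0, 0, 0.028], "delta_rot": [0, 0, 0]}]'

```text
t: 34.38
tool_pos: [0.4535, -0.1808, 0.1384]
tool_rot: [-0.0, 0.999, -0.036, -0.001]
force: [-1.0, -0.6, -0.1]
grip_width: 0.179
finger_force: 30.0
```

>>> move_arm --steps '[{"offset": [0, 0, 0.008], "delta_rot": [0, 0, 0]}, {"offset": [0, 0, 0.016], "delta_rot": [0, 0, 0]}, {"offset": [0, 0, 0.022], "delta_rot": [0, 0, 0]}, {"offset": [0, 0, 0.028], "delta_rot": [0, 0, 0]}, {"offset": [0, 0, 0.029], "delta_rot": [0, 0, 0]}, {"offset": [0, 0, 0.029], "delta_rot": [0, 0, 0]}]'

```text
t: 34.88
tool_pos: [0.4546, -0.1814, 0.1108]
tool_rot: [0.0, 0.999, -0.036, 0.0]
force: [-1.0, 0.2, 5.7]
grip_width: 0.176
finger_force: 30.0
```

The cassette is seated: floor contact, TCP z 0.111. Release it and fetch the near orange one.

>>> move_arm --claw 0.3 --steps '[{"offset": [0, 0, 0], "delta_rot": [0, 0, 0]}, {"offset": [0, 0, 0], "delta_rot": [0, 0, 0]}, {"offset": [0, 0, 0], "delta_rot": [0, 0, 0]}, {"offset": [0, 0, -0.02], "delta_rot": [0, 0, 0]}, {"offset": [0, 0, -0.05], "delta_rot": [0, 0, 0]}, {"offset": [0, 0, -0.09], "delta_rot": [0, 0, 0]}, {"offset": [0, 0, -0.09], "delta_rot": [0, 0, 0]}, {"offset": [0, 0, -0.09], "delta_rot": [0, 0, 0]}]'

```text
t: 35.55
tool_pos: [0.4556, -0.1817, 0.2024]
tool_rot: [0.001, 0.999, -0.036, 0.002]
force: [-0.9, -0.2, -0.7]
grip_width: 0.352
finger_force: 0.0
```

```bash
python3 hold.py .617,-.2085,.2; python3 - <<'E'
from h import *
for n in("scene","side"):
    p=grab_frame(n)
    print(n,[(round(d["score"],2),np.round(d["position"],1),np.round(onz(p,d["position"],.008)[:2],3)) for d in pinpoint("thin_cassette_1",p)[:3]],proj(p,[.4551,-.1812,.008]))
E
```

```text
35.55 [ 0.4556 -0.1817  0.2024] 30.9 [-0.9 -0.2 -0.7] 0.0
.617,-.2085,.2 [0.1629 0.0152 0.0032]
scene [(0.67, array([328.7, 173.4]), array([ 0.624, -0.308])), (0.66, array([353.5, 228.4]), array([ 0.448, -0.177]))] [352.00963455 226.09861846]
side [(0.89, array([340.7, 213.3]), array([ 0.464, -0.181])), (0.7, array([351.1, 198.2]), array([ 0.452, -0.255])), (0.65, array([301.9, 175.5]), array([ 0.623, -0.31 ]))] [343.60042588 214.01195228]
```

>>> move_arm --steps '[{"offset": [0.164, 0.016, 0], "delta_rot": [0, 0, -0.139]}, {"offset": [0.164, 0.016, 0], "delta_rot": [0, 0, -0.139]}, {"offset": [0.164, 0.016, 0], "delta_rot": [0, 0, -0.139]}, {"offset": [0.164, 0.016, 0], "delta_rot": [0, 0, -0.139]}, {"offset": [0.164, 0.016, 0], "delta_rot": [0, 0, -0.139]}, {"offset": [0.164, 0.016, 0], "delta_rot": [0, 0, -0.139]}, {"offset": [0.164, 0.016, 0], "delta_rot": [0, 0, -0.139]}]'

```text
t: 36.33
tool_pos: [0.6151, -0.2083, 0.1984]
tool_rot: [-0.001, 1.0, 0.001, -0.002]
force: [-0.4, 0.0, -0.1]
grip_width: 0.347
finger_force: 0.0
```

```bash
python3 hold.py .617,-.2085,.113
```

```text
36.3333 [ 0.6151 -0.2083  0.1984] 30.5 [-0.4  0.  -0.1] 0.0
.617,-.2085,.113 [0.0022 0.0003 0.0854]
```

>>> move_arm --steps '[{"offset": [0.001, 0, 0.03], "delta_rot": [0, 0, 0]}, {"offset": [0.001, 0, 0.05], "delta_rot": [0, 0, 0]}, {"offset": [0.001, 0, 0.07], "delta_rot": [0, 0, 0]}, {"offset": [0.001, 0, 0.087], "delta_rot": [0, 0, 0]}, {"offset": [0.001, 0, 0.087], "delta_rot": [0, 0, 0]}, {"offset": [0.001, 0, 0.087], "delta_rot": [0, 0, 0]}]'

```text
t: 36.83
tool_pos: [0.6157, -0.2084, 0.1129]
tool_rot: [-0.001, 1.0, 0.0, -0.001]
force: [0.0, -0.4, -0.7]
grip_width: 0.351
finger_force: 0.0
```

>>> move_arm --claw 1 --steps '[{"offset": [0, 0, 0], "delta_rot": [0, 0, 0]}, {"offset": [0, 0, 0], "delta_rot": [0, 0, 0]}, {"offset": [0, 0, 0], "delta_rot": [0, 0, 0]}, {"offset": [0, 0, 0], "delta_rot": [0, 0, 0]}, {"offset": [0, 0, 0], "delta_rot": [0, 0, 0]}, {"offset": [0, 0, 0], "delta_rot": [0, 0, 0]}]'

```text
t: 37.33
tool_pos: [0.6184, -0.2091, 0.1151]
tool_rot: [0.0, 1.0, 0.001, 0.001]
force: [-1.9, 0.6, 6.6]
grip_width: 0.18
finger_force: 30.0
```

>>> move_arm --steps '[{"offset": [0, 0, -0.02], "delta_rot": [0, 0, 0]}, {"offset": [0, 0, -0.04], "delta_rot": [0, 0, 0]}, {"offset": [0, 0, -0.06], "delta_rot": [0, 0, 0]}, {"offset": [0, 0, -0.09], "delta_rot": [0, 0, 0]}, {"offset": [0, 0, -0.12], "delta_rot": [0, 0, 0]}, {"offset": [0, 0, -0.15], "delta_rot": [0, 0, 0]}, {"offset": [0, 0, -0.15], "delta_rot": [0, 0, 0]}, {"offset": [0, 0, -0.15], "delta_rot": [0, 0, 0]}]'

```text
t: 38.0
tool_pos: [0.6186, -0.2092, 0.2659]
tool_rot: [0.001, 1.0, 0.001, 0.002]
force: [-0.4, 0.7, -1.7]
grip_width: 0.176
finger_force: 30.0
```

```bash
cat > chk.py <<'E'
from h import *
import sys
p=grab_frame("wrist");s=sense()["tool_pos"]
print("expect",proj(p,s+[0,0,-.105]),[(round(d["score"],2),np.round(d["position"],1)) for d in pinpoint(sys.argv[1],p)[:3]])
E
python3 hold.py .4521,-.2231,.265; python3 chk.py thick_cassette_1
```

```text
38.0 [ 0.6186 -0.2092  0.2659] 15.5 [-0.4  0.7 -1.7] 29.994615018367767
.4521,-.2231,.265 [-0.1665  0.0137  0.0003]
expect [278.9272209  204.12559262] [(0.63, array([391. , 164.2])), (0.61, array([279.5, 202.6]))]
```

>>> move_arm --steps '[{"offset": [-0.166, 0.014, 0], "delta_rot": [0, 0, 0.139]}, {"offset": [-0.166, 0.014, 0], "delta_rot": [0, 0, 0.139]}, {"offset": [-0.166, 0.014, 0], "delta_rot": [0, 0, 0.139]}, {"offset": [-0.166, 0.014, 0], "delta_rot": [0, 0, 0.139]}, {"offset": [-0.166, 0.014, 0.04], "delta_rot": [0, 0, 0.139]}, {"offset": [-0.166, 0.014, 0.07], "delta_rot": [0, 0, 0.139]}, {"offset": [-0.166, 0.014, 0.092], "delta_rot": [0, 0, 0.139]}, {"offset": [-0.166, 0.014, 0.092], "delta_rot": [0, 0, 0.139]}, {"offset": [-0.166, 0.014, 0.092], "delta_rot": [0, 0, 0.139]}, {"offset": [-0.166, 0.014, 0.092], "delta_rot": [0, 0, 0.139]}]'

```text
t: 38.93
tool_pos: [0.4519, -0.2231, 0.1718]
tool_rot: [-0.0, 0.999, -0.036, -0.0]
force: [-0.4, -0.0, 0.5]
grip_width: 0.183
finger_force: 30.0
```

```bash
python3 hold.py .4521,-.2231,.115
```

```text
38.9333 [ 0.4519 -0.2231  0.1718] 16.1 [-0.4 -0.   0.5] 29.994590878486633
.4521,-.2231,.115 [0.0002 0.     0.0568]
```

>>> move_arm --steps '[{"offset": [0, 0, 0.008], "delta_rot": [0, 0, 0]}, {"offset": [0, 0, 0.016], "delta_rot": [0, 0, 0]}, {"offset": [0, 0, 0.022], "delta_rot": [0, 0, 0]}, {"offset": [0, 0, 0.028], "delta_rot": [0, 0, 0]}, {"offset": [0, 0, 0.028], "delta_rot": [0, 0, 0]}]'

```text
t: 39.35
tool_pos: [0.451, -0.2226, 0.1424]
tool_rot: [-0.0, 0.999, -0.036, -0.001]
force: [-0.8, 0.6, -0.0]
grip_width: 0.176
finger_force: 30.0
```

>>> move_arm --steps '[{"offset": [0, 0, 0.008], "delta_rot": [0, 0, 0]}, {"offset": [0, 0, 0.016], "delta_rot": [0, 0, 0]}, {"offset": [0, 0, 0.022], "delta_rot": [0, 0, 0]}, {"offset": [0, 0, 0.027], "delta_rot": [0, 0, 0]}, {"offset": [0, 0, 0.029], "delta_rot": [0, 0, 0]}, {"offset": [0, 0, 0.029], "delta_rot": [0, 0, 0]}]'

```text
t: 39.85
tool_pos: [0.4519, -0.2233, 0.1151]
tool_rot: [0.0, 0.999, -0.036, 0.0]
force: [-2.8, 0.9, 8.2]
grip_width: 0.177
finger_force: 30.0
```

>>> move_arm --claw 0.3 --steps '[{"offset": [0, 0, 0], "delta_rot": [0, 0, 0]}, {"offset": [0, 0, 0], "delta_rot": [0, 0, 0]}, {"offset": [0, 0, 0], "delta_rot": [0, 0, 0]}, {"offset": [0, 0, -0.02], "delta_rot": [0, 0, 0]}, {"offset": [0, 0, -0.05], "delta_rot": [0, 0, 0]}, {"offset": [0, 0, -0.087], "delta_rot": [0, 0, 0]}, {"offset": [0, 0, -0.087], "delta_rot": [0, 0, 0]}, {"offset": [0, 0, -0.087], "delta_rot": [0, 0, 0]}]'

```text
t: 40.52
tool_pos: [0.4529, -0.2237, 0.2034]
tool_rot: [0.001, 0.999, -0.036, 0.002]
force: [-0.1, -0.4, 0.1]
grip_width: 0.348
finger_force: 0.0
```

>>> move_arm --steps '[{"offset": [0.173, 0.0605, 0], "delta_rot": [0, 0, -0.139]}, {"offset": [0.173, 0.0605, 0], "delta_rot": [0, 0, -0.139]}, {"offset": [0.173, 0.0605, 0], "delta_rot": [0, 0, -0.139]}, {"offset": [0.173, 0.0605, 0], "delta_rot": [0, 0, -0.139]}, {"offset": [0.173, 0.0605, 0], "delta_rot": [0, 0, -0.139]}, {"offset": [0.173, 0.0605, 0], "delta_rot": [0, 0, -0.139]}, {"offset": [0.173, 0.0605, 0], "delta_rot": [0, 0, -0.139]}, {"offset": [0.173, 0.0605, 0], "delta_rot": [0, 0, -0.139]}]'

```text
t: 41.18
tool_pos: [0.6181, -0.2949, 0.1998]
tool_rot: [-0.001, 1.0, 0.001, -0.002]
force: [-0.1, -0.2, 1.1]
grip_width: 0.352
finger_force: 0.0
```

```bash
python3 hold.py .62,-.296,.113
```

```text
41.1833 [ 0.6181 -0.2949  0.1998] 31.0 [-0.1 -0.2  1.1] 0.0
.62,-.296,.113 [0.0022 0.0013 0.0867]
```

>>> move_arm --steps '[{"offset": [0.001, 0.001, 0.03], "delta_rot": [0, 0, 0]}, {"offset": [0.001, 0.001, 0.05], "delta_rot": [0, 0, 0]}, {"offset": [0.001, 0.001, 0.07], "delta_rot": [0, 0, 0]}, {"offset": [0.001, 0.001, 0.087], "delta_rot": [0, 0, 0]}, {"offset": [0.001, 0.001, 0.087], "delta_rot": [0, 0, 0]}, {"offset": [0.001, 0.001, 0.087], "delta_rot": [0, 0, 0]}]'

```text
t: 41.68
tool_pos: [0.6192, -0.2959, 0.114]
tool_rot: [-0.001, 1.0, 0.001, -0.001]
force: [-0.1, -0.3, 0.2]
grip_width: 0.349
finger_force: 0.0
```

>>> move_arm --claw 1 --steps '[{"offset": [0, 0, 0], "delta_rot": [0, 0, 0]}, {"offset": [0, 0, 0], "delta_rot": [0, 0, 0]}, {"offset": [0, 0, 0], "delta_rot": [0, 0, 0]}, {"offset": [0, 0, 0], "delta_rot": [0, 0, 0]}, {"offset": [0, 0, 0], "delta_rot": [0, 0, 0]}, {"offset": [0, 0, 0], "delta_rot": [0, 0, 0]}]'

```text
t: 42.18
tool_pos: [0.6216, -0.2972, 0.1162]
tool_rot: [0.001, 1.0, 0.001, 0.001]
force: [-1.5, 1.0, 6.5]
grip_width: 0.177
finger_force: 30.0
```

>>> move_arm --steps '[{"offset": [0, 0, -0.02], "delta_rot": [0, 0, 0]}, {"offset": [0, 0, -0.04], "delta_rot": [0, 0, 0]}, {"offset": [0, 0, -0.06], "delta_rot": [0, 0, 0]}, {"offset": [0, 0, -0.09], "delta_rot": [0, 0, 0]}, {"offset": [0, 0, -0.12], "delta_rot": [0, 0, 0]}, {"offset": [0, 0, -0.15], "delta_rot": [0, 0, 0]}, {"offset": [0, 0, -0.15], "delta_rot": [0, 0, 0]}, {"offset": [0, 0, -0.15], "delta_rot": [0, 0, 0]}]'

```text
t: 42.85
tool_pos: [0.6218, -0.2972, 0.2671]
tool_rot: [0.001, 1.0, 0.001, 0.002]
force: [0.2, 0.4, -1.0]
grip_width: 0.174
finger_force: 30.0
```

```bash
python3 hold.py .4429,-.3488,.265; python3 chk.py thin_cassette_1
```

```text
42.85 [ 0.6218 -0.2972  0.2671] 15.3 [ 0.2  0.4 -1. ] 29.98160809278488
.4429,-.3488,.265 [-0.179   0.0514  0.0015]
expect [278.67106016 204.01675017] [(0.9, array([278.2, 200.9])), (0.82, array([191.9, 286.9]))]
```

>>> move_arm --steps '[{"offset": [-0.179, 0.0515, 0], "delta_rot": [0, 0, 0.139]}, {"offset": [-0.179, 0.0515, 0], "delta_rot": [0, 0, 0.139]}, {"offset": [-0.179, 0.0515, 0], "delta_rot": [0, 0, 0.139]}, {"offset": [-0.179, 0.0515, 0], "delta_rot": [0, 0, 0.139]}, {"offset": [-0.179, 0.0515, 0], "delta_rot": [0, 0, 0.139]}, {"offset": [-0.179, 0.0515, 0.04], "delta_rot": [0, 0, 0.139]}, {"offset": [-0.179, 0.0515, 0.08], "delta_rot": [0, 0, 0.139]}, {"offset": [-0.179, 0.0515, 0.094], "delta_rot": [0, 0, 0.139]}, {"offset": [-0.179, 0.0515, 0.094], "delta_rot": [0, 0, 0.139]}, {"offset": [-0.179, 0.0515, 0.094], "delta_rot": [0, 0, 0.139]}]'

```text
t: 43.78
tool_pos: [0.4409, -0.3477, 0.1689]
tool_rot: [-0.001, 0.999, -0.036, -0.002]
force: [0.9, 0.6, 0.2]
grip_width: 0.177
finger_force: 30.0
```

```bash
python3 hold.py .4429,-.3488,.116
```

```text
43.7833 [ 0.4409 -0.3477  0.1689] 15.6 [0.9 0.6 0.2] 29.981660842895508
.4429,-.3488,.116 [0.0022 0.0011 0.0528]
```

>>> move_arm --steps '[{"offset": [0, 0, 0], "delta_rot": [0, 0, 0]}, {"offset": [0, 0, 0], "delta_rot": [0, 0, 0]}, {"offset": [0, 0, 0], "delta_rot": [0, 0, 0]}]'

```text
t: 44.03
tool_pos: [0.4428, -0.3489, 0.1719]
tool_rot: [0.001, 0.999, -0.036, 0.001]
force: [-0.6, -0.6, -1.1]
grip_width: 0.178
finger_force: 30.0
```

>>> move_arm --steps '[{"offset": [0, 0, 0.008], "delta_rot": [0, 0, 0]}, {"offset": [0, 0, 0.016], "delta_rot": [0, 0, 0]}, {"offset": [0, 0, 0.022], "delta_rot": [0, 0, 0]}, {"offset": [0, 0, 0.028], "delta_rot": [0, 0, 0]}, {"offset": [0, 0, 0.028], "delta_rot": [0, 0, 0]}]'

```text
t: 44.45
tool_pos: [0.4412, -0.3479, 0.141]
tool_rot: [-0.001, 0.999, -0.036, -0.001]
force: [1.2, -0.8, -1.2]
grip_width: 0.171
finger_force: 30.0
```

>>> move_arm --steps '[{"offset": [0, 0, 0.008], "delta_rot": [0, 0, 0]}, {"offset": [0, 0, 0.016], "delta_rot": [0, 0, 0]}, {"offset": [0, 0, 0.022], "delta_rot": [0, 0, 0]}, {"offset": [0, 0, 0.026], "delta_rot": [0, 0, 0]}, {"offset": [0, 0, 0.028], "delta_rot": [0, 0, 0]}, {"offset": [0, 0, 0.028], "delta_rot": [0, 0, 0]}]'

```text
t: 44.95
tool_pos: [0.4425, -0.3495, 0.1161]
tool_rot: [0.001, 0.999, -0.036, 0.001]
force: [-2.7, 0.2, 14.0]
grip_width: 0.181
finger_force: 30.0
```

>>> move_arm --claw 0.3 --steps '[{"offset": [0, 0, 0], "delta_rot": [0, 0, 0]}, {"offset": [0, 0, 0], "delta_rot": [0, 0, 0]}, {"offset": [0, 0, 0], "delta_rot": [0, 0, 0]}, {"offset": [0, 0, -0.02], "delta_rot": [0, 0, 0]}, {"offset": [0, 0, -0.05], "delta_rot": [0, 0, 0]}, {"offset": [0, 0, -0.085], "delta_rot": [0, 0, 0]}, {"offset": [0, 0, -0.085], "delta_rot": [0, 0, 0]}, {"offset": [0, 0, -0.085], "delta_rot": [0, 0, 0]}]'

```text
t: 45.62
tool_pos: [0.443, -0.3492, 0.2013]
tool_rot: [0.001, 0.999, -0.036, 0.002]
force: [-0.2, 0.2, -0.3]
grip_width: 0.351
finger_force: 0.0
```

>>> move_arm --steps '[{"offset": [0.175, -0.021, 0], "delta_rot": [0, 0, -0.139]}, {"offset": [0.175, -0.021, 0], "delta_rot": [0, 0, -0.139]}, {"offset": [0.175, -0.021, 0], "delta_rot": [0, 0, -0.139]}, {"offset": [0.175, -0.021, 0], "delta_rot": [0, 0, -0.139]}, {"offset": [0.175, -0.021, 0], "delta_rot": [0, 0, -0.139]}, {"offset": [0.175, -0.021, 0], "delta_rot": [0, 0, -0.139]}, {"offset": [0.175, -0.021, 0], "delta_rot": [0, 0, -0.139]}, {"offset": [0.175, -0.021, 0], "delta_rot": [0, 0, -0.139]}, {"offset": [0.175, -0.021, 0], "delta_rot": [0, 0, -0.139]}]'

```text
t: 46.37
tool_pos: [0.6161, -0.3402, 0.1991]
tool_rot: [-0.0, 1.0, 0.0, -0.001]
force: [-0.4, 0.2, 0.0]
grip_width: 0.352
finger_force: 0.0
```

```bash
python3 hold.py .6185,-.3405,.114
```

```text
46.3667 [ 0.6161 -0.3402  0.1991] 31.0 [-0.4  0.2  0. ] 0.0
.6185,-.3405,.114 [0.0026 0.0004 0.0851]
```

>>> move_arm --steps '[{"offset": [0.001, 0, 0.03], "delta_rot": [0, 0, 0]}, {"offset": [0.001, 0, 0.05], "delta_rot": [0, 0, 0]}, {"offset": [0.001, 0, 0.07], "delta_rot": [0, 0, 0]}, {"offset": [0.001, 0, 0.086], "delta_rot": [0, 0, 0]}, {"offset": [0.001, 0, 0.086], "delta_rot": [0, 0, 0]}, {"offset": [0.001, 0, 0.086], "delta_rot": [0, 0, 0]}]'

```text
t: 46.87
tool_pos: [0.6175, -0.3402, 0.1133]
tool_rot: [-0.0, 1.0, 0.0, -0.001]
force: [-0.3, 0.2, -0.1]
grip_width: 0.351
finger_force: 0.0
```

>>> move_arm --claw 1 --steps '[{"offset": [0, 0, 0], "delta_rot": [0, 0, 0]}, {"offset": [0, 0, 0], "delta_rot": [0, 0, 0]}, {"offset": [0, 0, 0], "delta_rot": [0, 0, 0]}, {"offset": [0, 0, 0], "delta_rot": [0, 0, 0]}, {"offset": [0, 0, 0], "delta_rot": [0, 0, 0]}, {"offset": [0, 0, 0], "delta_rot": [0, 0, 0]}]'

```text
t: 47.37
tool_pos: [0.6197, -0.3406, 0.1153]
tool_rot: [0.001, 1.0, 0.001, 0.001]
force: [-1.8, -0.2, 6.2]
grip_width: 0.178
finger_force: 30.0
```

>>> move_arm --steps '[{"offset": [0, 0, -0.02], "delta_rot": [0, 0, 0]}, {"offset": [0, 0, -0.04], "delta_rot": [0, 0, 0]}, {"offset": [0, 0, -0.06], "delta_rot": [0, 0, 0]}, {"offset": [0, 0, -0.09], "delta_rot": [0, 0, 0]}, {"offset": [0, 0, -0.12], "delta_rot": [0, 0, 0]}, {"offset": [0, 0, -0.15], "delta_rot": [0, 0, 0]}, {"offset": [0, 0, -0.15], "delta_rot": [0, 0, 0]}, {"offset": [0, 0, -0.15], "delta_rot": [0, 0, 0]}]'

```text
t: 48.03
tool_pos: [0.62, -0.3405, 0.2662]
tool_rot: [0.001, 1.0, 0.001, 0.002]
force: [0.2, 0.0, -1.3]
grip_width: 0.178
finger_force: 30.0
```

```bash
python3 hold.py .4459,-.3069,.265; python3 chk.py thick_cassette_1
```

```text
48.0333 [ 0.62   -0.3405  0.2662] 15.6 [ 0.2  0.  -1.3] 29.955326914787292
.4459,-.3069,.265 [-0.174  -0.0338  0.0004]
expect [278.60621723 203.95759902] [(0.76, array([191.7, 289.5])), (0.6, array([282.1, 199.1]))]
```

>>> move_arm --steps '[{"offset": [-0.174, -0.0335, 0], "delta_rot": [0, 0, 0.139]}, {"offset": [-0.174, -0.0335, 0], "delta_rot": [0, 0, 0.139]}, {"offset": [-0.174, -0.0335, 0], "delta_rot": [0, 0, 0.139]}, {"offset": [-0.174, -0.0335, 0], "delta_rot": [0, 0, 0.139]}, {"offset": [-0.174, -0.0335, 0], "delta_rot": [0, 0, 0.139]}, {"offset": [-0.174, -0.0335, 0.04], "delta_rot": [0, 0, 0.139]}, {"offset": [-0.174, -0.0335, 0.08], "delta_rot": [0, 0, 0.139]}, {"offset": [-0.174, -0.0335, 0.092], "delta_rot": [0, 0, 0.139]}, {"offset": [-0.174, -0.0335, 0.092], "delta_rot": [0, 0, 0.139]}, {"offset": [-0.174, -0.0335, 0.092], "delta_rot": [0, 0, 0.139]}]'

```text
t: 48.97
tool_pos: [0.4444, -0.3062, 0.1702]
tool_rot: [-0.001, 0.999, -0.036, -0.001]
force: [-0.1, -1.2, -0.7]
grip_width: 0.176
finger_force: 30.0
```

>>> move_arm --steps '[{"offset": [0, 0, 0], "delta_rot": [0, 0, 0]}, {"offset": [0, 0, 0], "delta_rot": [0, 0, 0]}, {"offset": [0, 0, 0], "delta_rot": [0, 0, 0]}]'

```text
t: 49.22
tool_pos: [0.4458, -0.3072, 0.1728]
tool_rot: [0.001, 0.999, -0.036, 0.001]
force: [0.4, -0.4, -0.3]
grip_width: 0.179
finger_force: 30.0
```

```bash
python3 hold.py .4459,-.3069,.115
```

```text
49.2167 [ 0.4458 -0.3072  0.1728] 15.8 [ 0.4 -0.4 -0.3] 29.95529294013977
.4459,-.3069,.115 [-0.     -0.0004  0.0578]
```

>>> move_arm --steps '[{"offset": [0, 0, 0.008], "delta_rot": [0, 0, 0]}, {"offset": [0, 0, 0.016], "delta_rot": [0, 0, 0]}, {"offset": [0, 0, 0.022], "delta_rot": [0, 0, 0]}, {"offset": [0, 0, 0.028], "delta_rot": [0, 0, 0]}, {"offset": [0, 0, 0.028], "delta_rot": [0, 0, 0]}]'

```text
t: 49.63
tool_pos: [0.4441, -0.3061, 0.142]
tool_rot: [-0.001, 0.999, -0.036, -0.001]
force: [-0.6, 0.1, -1.0]
grip_width: 0.178
finger_force: 30.0
```

>>> move_arm --steps '[{"offset": [0, 0, 0.008], "delta_rot": [0, 0, 0]}, {"offset": [0, 0, 0.016], "delta_rot": [0, 0, 0]}, {"offset": [0, 0, 0.022], "delta_rot": [0, 0, 0]}, {"offset": [0, 0, 0.027], "delta_rot": [0, 0, 0]}, {"offset": [0, 0, 0.029], "delta_rot": [0, 0, 0]}, {"offset": [0, 0, 0.03], "delta_rot": [0, 0, 0]}]'

```text
t: 50.13
tool_pos: [0.4455, -0.3076, 0.1151]
tool_rot: [0.001, 0.999, -0.036, 0.0]
force: [-6.9, 1.1, 27.2]
grip_width: 0.177
finger_force: 30.0
```

>>> move_arm --claw 0.3 --steps '[{"offset": [0, 0, 0], "delta_rot": [0, 0, 0]}, {"offset": [0, 0, 0], "delta_rot": [0, 0, 0]}, {"offset": [0, 0, 0], "delta_rot": [0, 0, 0]}, {"offset": [0, 0, -0.02], "delta_rot": [0, 0, 0]}, {"offset": [0, 0, -0.05], "delta_rot": [0, 0, 0]}, {"offset": [0, 0, -0.085], "delta_rot": [0, 0, 0]}, {"offset": [0, 0, -0.12], "delta_rot": [0, 0, 0]}]'

```text
t: 50.72
tool_pos: [0.4444, -0.3063, 0.2341]
tool_rot: [-0.001, 0.999, -0.036, -0.001]
force: [0.4, -0.4, 0.2]
grip_width: 0.345
finger_force: 0.0
```

>>> move_arm --steps '[{"offset": [0.03, -0.1, -0.16], "delta_rot": [0, 0, -0.139]}, {"offset": [0.03, -0.1, -0.16], "delta_rot": [0, 0, -0.139]}, {"offset": [0.03, -0.1, -0.16], "delta_rot": [0, 0, -0.139]}, {"offset": [0.03, -0.1, -0.16], "delta_rot": [0, 0, -0.139]}, {"offset": [0.03, -0.1, -0.16], "delta_rot": [0, 0, -0.139]}, {"offset": [0.03, -0.1, -0.16], "delta_rot": [0, 0, -0.139]}, {"offset": [0.03, -0.1, -0.16], "delta_rot": [0, 0, -0.139]}, {"offset": [0.03, -0.1, -0.16], "delta_rot": [0, 0, -0.139]}]'

```text
t: 51.38
tool_pos: [0.4814, -0.2091, 0.3922]
tool_rot: [-0.0, 1.0, 0.001, -0.001]
force: [-1.1, -0.2, 0.9]
grip_width: 0.35
finger_force: 0.0
```

```bash
cat > fin.py <<'E'
from h import *
np.set_printoptions(precision=3,suppress=True)
p=grab_frame("wrist");s=sense();print(s["t"],s["tool_pos"])
W={n:grab_frame(n) for n in("scene","side")};W["wrist"]=p
hsv=cv2.cvtColor(p["img"],cv2.COLOR_RGB2HSV)
for n,lo,hi in(("blue",(105,150,60),(120,255,255)),("orange",(5,150,80),(18,255,255))):
    k,l,st,c=cv2.connectedComponentsWithStats(cv2.inRange(hsv,lo,hi))
    for i in range(1,k):
        if st[i,4]>200: print(n,st[i],onz(p,c[i],.135)[:2])
slots={"b+84":(.4551,-.1812),"o+42":(.4521,-.2231),"o-42":(.4459,-.3069),"b-84":(.4429,-.3488)}
for k,v in slots.items(): print(k,"exp top in wrist",proj(p,[*v,.135]))
for q in("thin_cassette_1","thick_cassette_1","note_pad","label_tape","tray_floor","tray_handle","lid_edge","stray_plug_1"):
    for n in W: print(q,n,[(round(d["score"],2),onz(W[n],d["position"],.185 if q.startswith("tray") else .139 if q=="lid_edge" else .008)[:2]) for d in pinpoint(q,W[n])[:4] if d["score"]>.3])
for n in("scene","side"):print(n,"lid_edge shut exp",proj(W[n],[.591,.1625,.139]),[(d["bbox"],round(d["score"],2)) for d in cut_out("waste_bin_lid",W[n])[:2]])
E
python3 fin.py
```

```text
51.4333 [ 0.481 -0.209  0.392]
blue [250 163  14  43 505] [ 0.458 -0.181]
blue [377 172  25  44 748] [ 0.448 -0.342]
orange [284 165  15  44 491] [ 0.455 -0.222]
orange [351 170  19  44 567] [ 0.45  -0.306]
b+84 exp top in wrist [256.739 186.999]
o+42 exp top in wrist [291.468 189.453]
o-42 exp top in wrist [360.133 194.549]
b-84 exp top in wrist [393.718 197.005]
thin_cassette_1 scene [(0.56, array([ 0.453, -0.179])), (0.54, array([ 0.451, -0.356]))]
thin_cassette_1 side [(0.73, array([ 0.444, -0.345])), (0.64, array([ 0.461, -0.184]))]
thin_cassette_1 wrist [(0.82, array([ 0.44 , -0.348])), (0.58, array([ 0.46 , -0.185])), (0.41, array([0.591, 0.122]))]
thick_cassette_1 scene [(0.79, array([ 0.448, -0.215])), (0.6, array([ 0.443, -0.294]))]
thick_cassette_1 side [(0.81, array([ 0.463, -0.237])), (0.78, array([ 0.443, -0.29 ]))]
thick_cassette_1 wrist [(0.76, array([ 0.452, -0.222])), (0.75, array([ 0.448, -0.313])), (0.67, array([0.592, 0.12 ]))]
note_pad scene [(0.7, array([ 0.396, -0.079]))]
note_pad side [(0.71, array([ 0.41 , -0.066]))]
note_pad wrist [(0.7, array([ 0.401, -0.09 ]))]
label_tape scene [(0.71, array([ 0.742, -0.062])), (0.66, array([ 0.453, -0.357]))]
label_tape side [(0.77, array([ 0.754, -0.061]))]
label_tape wrist []
tray_floor scene []
tray_floor side [(0.69, array([0.599, 0.108])), (0.54, array([0.521, 0.332]))]
tray_floor wrist []
tray_handle scene [(0.86, array([0.6  , 0.004])), (0.43, array([ 0.377, -0.078]))]
tray_handle side [(0.92, array([0.599, 0.009]))]
tray_handle wrist [(0.9, array([0.594, 0.007]))]
lid_edge scene []
lid_edge side []
lid_edge wrist []
stray_plug_1 scene []
stray_plug_1 side []
stray_plug_1 wrist []
scene lid_edge shut exp [217.161 248.489] [([165.9, 244.1, 230.1, 294.2], 0.93), ([207.4, 187.0, 277.4, 256.4], 0.46)]
side lid_edge shut exp [248.728 256.638] [([210.3, 252.6, 268.9, 303.9], 0.97), ([323.1, 166.7, 379.7, 225.8], 0.37)]
```

All four cassettes sit where expected. Each was pressed to the slot floor at the same TCP height (within 0.5 mm) at which it was gripped in the stand. The lid's outline matches shut, the tray is level, no strays are left, and the note pad and tape are where they were. Handing in.

```bash
python3 -c "
from rig import *
print(sign_off())"
```

```text
the job is handed in; nothing more can be done
None
```

The job is handed in at about 51 s of the 210 s limit: both strays went into the tray, the tray was tipped empty into the bin and let down level, the lid is shut, and all four cassettes are seated in matching rack slots. I checked the finished state with measurements and the trained networks rather than a last look, as my 14 picture views were used up.

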